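Pry the wire ring out of a vacuum filter and take out its strainer cup

TASK

The soldering station's vacuum filter is due for cleaning: take the orange hook pick from the rack, hook its tip under one end of the black split ring where the end lies bare in the filter's slot, lift the ring up out of its groove with the pick and lay it flat in the steel tray. Then put the pick back upright in its place in the rack, lift the strainer cup out by its stem without tipping it, and stand it upright on the floor of the tray beside the ring. Take the cup out only after the ring is out, and leave the other picks and the things lying about where they are.

Things in the scene. Friction and masses are not known exactly. Their poses are not given: they have to be found in the camera images.
- filter_body: Vacuum filter, fixed: open-topped round aluminium body, 90 mm across, 64 mm high, bore 66 mm, on a grey base plate 100 x 100 x 8 mm; brass hose barbs on local +y and -y reach 74 mm from the axis (12 to 31 mm high). Origin: centre of the underside, z up. A slot through the wall on the local -x side, 42 degrees to either side of -x, runs from the rim down to z = 36 mm and shows the ring's ends.
- slot_centre (a point): Point on filter_body in the middle of the slot, in the ring's gap, at mid-wire height (local x = -32.5, z = 55 mm). The wire fills the groove from z = 52 to 58 mm under a lip at 59 mm. Below the bare wire in the slot 14 mm are free (z = 38 to 52 mm).
- ring: Split ring of 6 mm round black spring wire, 71 mm outside, 40 g, smooth. Origin: centre of the circle at mid-wire; its 13 mm gap faces its own -x. At the start its axes agree with filter_body's. Pulled up at one end by 10 to 20 N it flexes and its front springs over the lip; then it is loose, swings up about its back edge (local +x) and can hang from the pick's foot.
- ring_end_a (a point): Mid-wire point of the ring at its end on the +y side of the gap (ring frame x = -30.5, y = 11 mm). In the slot the wire lies bare from local y = 7 mm (end, turned 7 mm inward) to 22 mm (slot flank); hook it at y = 15 mm, where its centre is at x = -29 mm. Hanging from the upright pick it stays; it slides off when the foot is leaned to point about 25 degrees down.
- ring_end_b (a point): The same on the -y side (y = -11 mm; bare from y = -7 to -22 mm).
- strainer_cup: Copper-coloured strainer cup under the ring, with a steel collar (63 mm across) and an upright stem, 92 mm high in all, foot 50 mm across, about 0.16 kg. Origin: centre of its underside, z up, 8 mm above the bench at the start. The stem, 14 mm thick, is bare from z = 38 to 92 mm and stands 36 mm out of the filter. The collar's raised edge is open towards the slot.
- cup_grip (a point): Point on the stem's axis, 76 mm above the cup's underside: grip here.
- hook_pick: Hook pick, ORANGE handle, 60 g. Origin: on the axis, underside of its black collar (22 mm across), z up. Square handle 16 x 16 mm, sides along x and y, from z = 6 to 81 mm. Shank and foot 4.4 mm thick: the shank runs down to z = -80 mm, the foot from there along +x, to 22 mm from the axis, rising 12 degrees. Lowest point z = -82 mm, top of the tip z = -74 mm.
- straight_pick: Pick with the BLUE handle, straight tip; same handle and frame. It stays in the rack.
- angled_pick: Pick with the GREEN handle, bent tip; same handle and frame. It stays in the rack.
- pick_rack: Plywood rack, fixed, 62 (x) x 156 (y) x 90 mm. Origin: centre of the underside, front at -x. Three upright grooves 14 mm wide, open at top and front, at local y = -50, 0, +50 mm, from the front to x = +23 mm. A pick stands in a groove with its collar on the top (z = 90 mm), axis at local x = -8 mm, foot pointing to +x. Which pick is in which groove varies.
- parts_tray: Flat steel parts tray, fixed, 128 (x) x 184 (y) mm outside, rim 16 mm high, walls and floor 3 mm thick. Origin: centre of its underside.
- lamp_shade (a point): Centre of the desk lamp's black shade, 170 mm across, pushed up and back behind the work, about 0.58 m above the bench: keep the arm clear of it and of its upright arms.
- spirit_bottle: White bottle with a red cap, 47 mm across, 96 mm high; to be left alone. Origin: centre of its underside. (To its right, behind the filter, is a fixed black block 70 mm high.)
- solder_reel: Blue solder reel lying flat, 53 x 65 x 32 mm; to be left alone. Origin: centre of its underside.
- small_jar: Small clear jar of screws, 34 mm across, 28 mm high; to be left alone. Origin: centre of its underside.
- flush_cutters: Blue flush cutters lying flat, 30 x 114 x 10 mm; to be left alone. Origin: centre of their underside.

How it is judged:
By the outcome, as a careful person would: the job done as asked, in the order asked, and still so for the second after the job is handed in, with the robot touching nothing.
It also fails if it takes over 72 s, if anything falls off the work surface, if the arm or the gripper's body presses on something with over 40 N, if the wrist force passes 120 N, or if a joint passes its speed limit or range.

ROBOT

A 6-joint arm with a two-finger parallel gripper is mounted at the origin on a cart in front of the work surface, level with it; the furniture and walls round the work are solid. World frame = base frame: x ahead of the robot, y to its left, z up, the work surface at z = 0. Lengths are in m, angles in rad, forces in N, time in s.
With the tool pointing down it reaches from about 0.35 to 0.975 m from the base axis. Payload 4.9 kg.
Tool frame: the origin (TCP) lies midway between the tips of the shut fingers; the grasp point (between the pads) lies ctrl.hold_point_z behind it (ctrl.hold_point_z is the distance from the TCP to the grasp point, in m); y points along the fingers, z is the direction in which the jaws open and shut, and the axes are right-handed (so a half turn about y gives the same grasp; the last joint's range is limited). The gripper opens to 85 mm and grips with 20 to 120 N. Pads are 22 mm wide; open, the fingers measure 114 mm over their backs; the gripper's body (76 mm by 85 mm) begins 54 mm behind the grasp point. The pads swing forward as they close: fully open they stand 13 mm farther back than shut.
Start: joints at [-1.405, 0.053, 1.613, -0, 1.476, -0.119], TCP at [0.176, -0.6, 0.231] pointing down, gripper open.
Joint ranges: [-3.01, 3.01], [-1.01, 2.22], [0.06, 2.58], [-1.02, 4.17], [0.09, 2.62], [-3.14, 3.14]. Speed limits (rad/s): [2.57, 2.57, 3.14, 3.14, 3.14, 3.14].

INTERFACE

Orientations are given as [roll, pitch, yaw] about the fixed x, y, z axes, in that order (R = Rz(yaw) Ry(pitch) Rx(roll)).
In Python, from cell import ctrl, grab_frame, models gives the robot as it stands. The module is installed in compiled form; this text tells all that it offers.
- The arm moves only by the tool servo_tool, never from a script. Its argument "steps" is a list of rows, each a list of 5 numbers: the closure, from -1 (fully open) to 1 (shut), then the shift along the tool's x, y, z in mm, then the turn about the tool's y in degrees. A call has 1 to 5 rows; each row is the pose to reach, as a shift and turn from the pose commanded when the call began, along the tool's axes at that moment; what a row does not reach only later rows make up. A row lasts 1/8 s, in which the tool goes at most 62.5 mm and 10.7 degrees, less where a joint would pass 70% of its speed; a pose out of reach is approached as far as the arm can. A call with a gripper value outside its range is refused whole. The fingers move at their own pace and stop on an object; "force" is the grip in N (left out, the last holds). Time passes only in rows, so rows that repeat a pose let the fingers close. It gives the time, the measured TCP pose, the force and the opening at its end, in the units of the state.
- ctrl.sense(): the state, without advancing time (a new reading comes with each control period).
- grab_frame(name): name is "side" or "top"; returns a dict with "frame" (480x640x3 uint8, red, green, blue), "z_map" (480x640 float32, m along the optical axis (not along the pixel's ray), 0 where there is no reading), "mtx" (3x3 intrinsics, pixels), "k1" (the pictures are not rectified: a ray, as slopes to the right and down, at radius r is drawn at 1 + k1 r^2 times it, then the intrinsics apply), "world_to_cam" (4x4, takes a point from world to camera coordinates). Camera axes: x right, y down, z forward; pixel columns grow to the right and rows downward; lengths in m; the calibration is good to about 2 mm. A picture is of the moment at which its call begins.
- ctrl.hand_in(): hands the job in, once; it reports no verdict.
Trained networks look in a picture, given as the dict that the camera call returned (one of the last four; its "shot" number tells which), for a name from the list of things; names that differ only in an ending like _2 or _b are one class to them, and where a whole thing is asked for, a point or a joint stands for the part that bears it (a point fixed in the world has none). Each returns a list of dicts, best first, with "confidence" (0 to 1); they miss things now and then, are a little off and sometimes report something else, mostly with a low value. They report only what shows in the picture. A call takes as long as a camera call.
- models.outline_of(picture, name): "region" (480x640 bool, what is visible of it) and "location" ([column, row] in pixels, amid what is visible of it).
The state is a dict: "time": time; "joints": joint angles; "joint_vel": joint speeds; "joint_torque": joint torques, N m; "ee_pos": TCP position; "eef_rot": TCP orientation; "force": force on the tool from outside, world axes, zero at the start; "moment": the same for the moment, N m; "gripper_width": finger opening in m.
Only numpy, scipy, OpenCV 4.12 (cv2) and the standard library are available. Lean on these libraries where they do the work, as an engineer would, in place of code of your own. Each camera call takes 0.05 s, during which the arm holds its last target.

## Working session

There is one attempt and no reset: what is moved stays moved. The work goes in short steps, Python scripts to look and compute and a tool call to move; the robot and the scene stay as the last step left them, time stands still between calls to the robot, and variables do not carry over. Pictures are saved under pics/ and viewed, and the job is handed in when it is done.

Besides the shell and the picture viewer there is one more tool, called after "Request:" in YAML: its name, and indented under it one key for each argument. servo_tool: Moves the arm, as the interface text tells. Its arguments: {"type":"object","properties":{"steps":{"type":"array"},"force":{"type":"number"}},"required":["steps"]}

```bash
mkdir -p pics; ls; python3 - <<'E'
from cell import ctrl, grab_frame, models
import cv2,numpy as np
print(ctrl.sense(), ctrl.hold_point_z)
for n in ("side","top"):
    d=grab_frame(n)
    cv2.imwrite(f"pics/{n}0.png",d["frame"][:,:,::-1])
    print(n,d["mtx"],d["k1"],d["world_to_cam"],d["shot"])
print(ctrl.sense()["time"])
E
```

```text
pics
{'time': 0.0, 'joints': array([-1.40500087e+00,  5.33739329e-02,  1.61430316e+00, -1.40631785e-05,
        1.47599548e+00, -1.19010135e-01]), 'joint_vel': array([ 0.00069902,  0.00065621, -0.00049173,  0.00023194,  0.00120622,
        0.0008917 ]), 'joint_torque': array([-9.43952473e-04, -3.93683982e+01, -3.70180714e+01, -1.64454414e-04,
        6.89217442e-03, -1.57369209e-05]), 'ee_pos': array([ 0.17549323, -0.5992033 ,  0.23004696]), 'eef_rot': array([-1.57286320e+00,  2.33050090e-04, -2.85678596e+00]), 'force': array([ 0.03218742, -0.50839064,  1.02424339]), 'moment': array([ 0.06032732, -0.00355493,  0.02456627]), 'gripper_width': 0.08521171709724898} 0.0187
side [[582.39209709   0.         323.38204937]
 [  0.         582.39209709 234.80808679]
 [  0.           0.           1.        ]] -0.04072936930941861 [[ 0.92247151 -0.3858897   0.01163866 -0.54717864]
 [-0.22970668 -0.57284601 -0.78681783  0.29520678]
 [ 0.31029205  0.72314355 -0.61707556  1.43932814]
 [ 0.          0.          0.          1.        ]] 1
top [[446.86160377   0.         320.59355462]
 [  0.         446.86160377 243.39531779]
 [  0.           0.           1.        ]] -0.010146158218828288 [[-0.02772019 -0.99950854  0.01463797 -0.01254034]
 [-0.9801899   0.02430571 -0.19656293  0.58190385]
 [ 0.19611054 -0.01979676 -0.98038194  1.02077753]
 [ 0.          0.          0.          1.        ]] 2
0.1
```

View pics/side0.png

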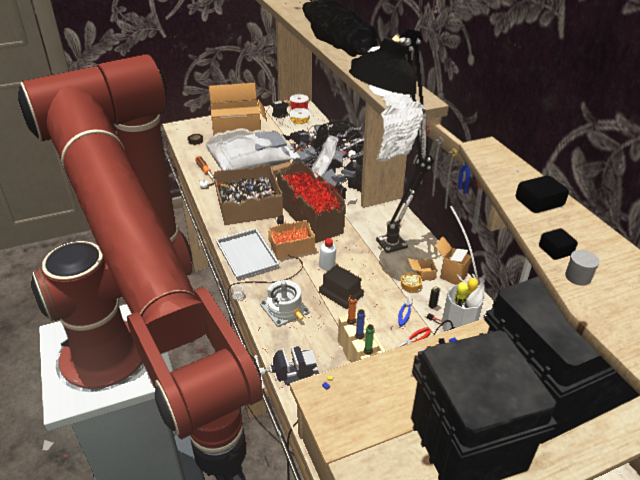

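View pics/top0.png

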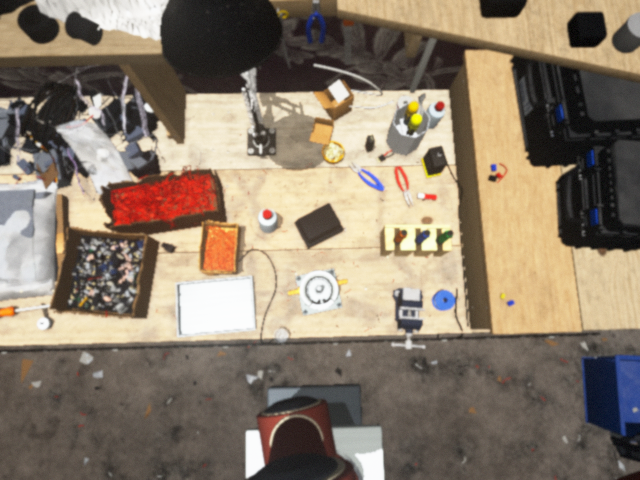

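The side view shows the rack at about (360,335) with the orange, blue and green picks, the filter at (285,300) and the tray at (248,255). In the top view they are at (418,238), (320,290) and (216,305).

```bash
cat > h.py <<'E'
from cell import ctrl, grab_frame, models
import cv2,numpy as np
from scipy.spatial.transform import Rotation as Rn
def und(d,uv):
    K=d["mtx"]; return cv2.undistortPoints(np.asarray(uv,float).reshape(-1,1,2),K,np.array([d["k1"],0,0,0.])).reshape(-1,2)
def cloud(d,uv):
    uv=np.asarray(uv).reshape(-1,2); z=d["z_map"][uv[:,1].astype(int),uv[:,0].astype(int)]
    s=und(d,uv); P=np.c_[s*z[:,None],z]; W=d["world_to_cam"]
    return (P-W[:3,3])@W[:3,:3]
def full(d):
    v,u=np.mgrid[:480,:640]; return cloud(d,np.c_[u.ravel(),v.ravel()]).reshape(480,640,3)
def ray(d,uv,zw):
    s=und(d,uv); W=d["world_to_cam"]; r=np.c_[s,np.ones(len(s))]@W[:3,:3]; c=-W[:3,:3].T@W[:3,3]
    return c+r*((zw-c[2])/r[:,2])[:,None]
def proj(d,P):
    W=d["world_to_cam"]; rv=cv2.Rodrigues(W[:3,:3])[0]
    return cv2.projectPoints(np.asarray(P,float).reshape(-1,1,3),rv,W[:3,3],d["mtx"],np.array([d["k1"],0,0,0.]))[0].reshape(-1,2)
def crop(d,c,r,s,n):
    x,y=c; im=d["frame"][max(0,y-r*3//4):y+r*3//4,max(0,x-r):x+r,::-1]
    cv2.imwrite("pics/"+n+".png",cv2.resize(im,None,fx=s,fy=s,interpolation=cv2.INTER_CUBIC))
E
python3 - <<'E'
from h import *
for n in ("side","top"):
    d=grab_frame(n)
    np.savez(f"{n}0.npz",**{k:v for k,v in d.items()})
    for o in ["filter_body","hook_pick","straight_pick","angled_pick","pick_rack","parts_tray","strainer_cup","ring","spirit_bottle","solder_reel","small_jar","flush_cutters"]:
        r=models.outline_of(d,o)
        for q in r[:2]:
            m=q["region"]; v,u=np.nonzero(m); P=cloud(d,np.c_[u,v]); P=P[d["z_map"][v,u]>0]
            print(n,o,round(q["confidence"],2),np.round(q["location"]),len(u),np.round(np.median(P,0),3),np.round(np.percentile(P,3,axis=0),3),np.round(np.percentile(P,97,axis=0),3))
    if n=="side":
        crop(d,(285,300),50,8,"s_f"); crop(d,(360,330),50,8,"s_r")
    else:
        crop(d,(320,290),50,8,"t_f"); crop(d,(418,238),50,8,"t_r"); crop(d,(216,305),60,6,"t_t")
E
```

```text
side filter_body 0.9 [289. 305.] 1085 [ 0.459 -0.054  0.031] [ 0.421 -0.078  0.003] [0.517 0.015 0.066]
side hook_pick 0.61 [351. 309.] 218 [ 0.575 -0.213  0.135] [ 0.569 -0.217  0.094] [ 0.585 -0.203  0.174]
side straight_pick 0.67 [360. 322.] 217 [ 0.573 -0.263  0.137] [ 0.568 -0.267  0.095] [ 0.582 -0.252  0.174]
side angled_pick 0.7 [370. 342.] 207 [ 0.572 -0.313  0.137] [ 0.566 -0.317  0.094] [ 0.581 -0.305  0.175]
side pick_rack 0.68 [354. 345.] 1069 [ 0.561 -0.247  0.084] [ 0.553 -0.315  0.003] [ 0.612 -0.183  0.093]
side parts_tray 0.64 [288. 294.] 265 [ 0.47  -0.019  0.046] [ 0.448 -0.03   0.035] [0.498 0.008 0.096]
side parts_tray 0.58 [250. 250.] 2001 [0.443 0.234 0.004] [ 0.379  0.139 -0.002] [0.505 0.326 0.019]
side strainer_cup 0.6 [284. 294.] 284 [ 0.469 -0.02   0.046] [ 0.446 -0.031  0.035] [0.498 0.009 0.098]
side ring 0.63 [398.  72.] 4128 [0.811 0.101 0.581] [0.721 0.033 0.255] [1.019 0.317 0.645]
side ring 0.6 [276. 290.] 35 [ 0.457 -0.012  0.056] [ 0.439 -0.037  0.053] [0.501 0.009 0.062]
side spirit_bottle 0.9 [329. 257.] 462 [0.641 0.088 0.051] [ 0.624  0.077 -
[... 1166 characters left out ...]
ng 0.59 [326. 301.] 25 [ 0.445 -0.037  0.059] [ 0.439 -0.049  0.05 ] [ 0.485 -0.012  0.062]
top spirit_bottle 0.7 [308. 298.] 1238 [ 0.468 -0.015  0.032] [ 0.42  -0.075  0.001] [0.52  0.041 0.068]
top spirit_bottle 0.65 [266. 223.] 417 [0.638 0.098 0.071] [0.624 0.079 0.002] [0.663 0.123 0.099]
top solder_reel 0.85 [442. 298.] 383 [ 0.44  -0.321  0.032] [ 0.418 -0.345  0.   ] [ 0.461 -0.303  0.037]
top small_jar 0.63 [219.  37.] 8261 [0.753 0.107 0.598] [0.714 0.038 0.564] [0.801 0.183 0.62 ]
top small_jar 0.52 [278. 333.] 166 [0.367 0.076 0.008] [0.351 0.06  0.001] [0.381 0.089 0.032]
top flush_cutters 0.71 [371. 177.] 185 [ 0.765 -0.163  0.011] [ 0.733 -0.19   0.001] [ 0.803 -0.117  0.015]
```

View pics/t_f.png

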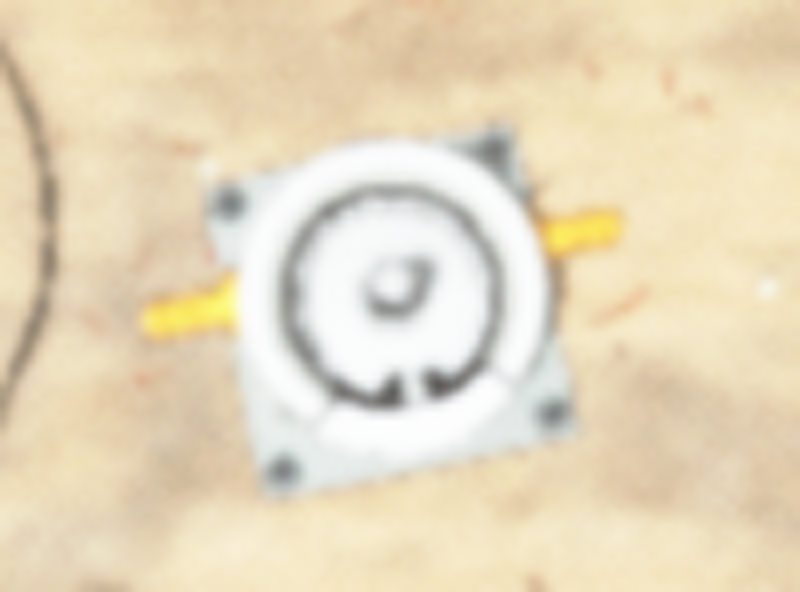

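View pics/s_f.png

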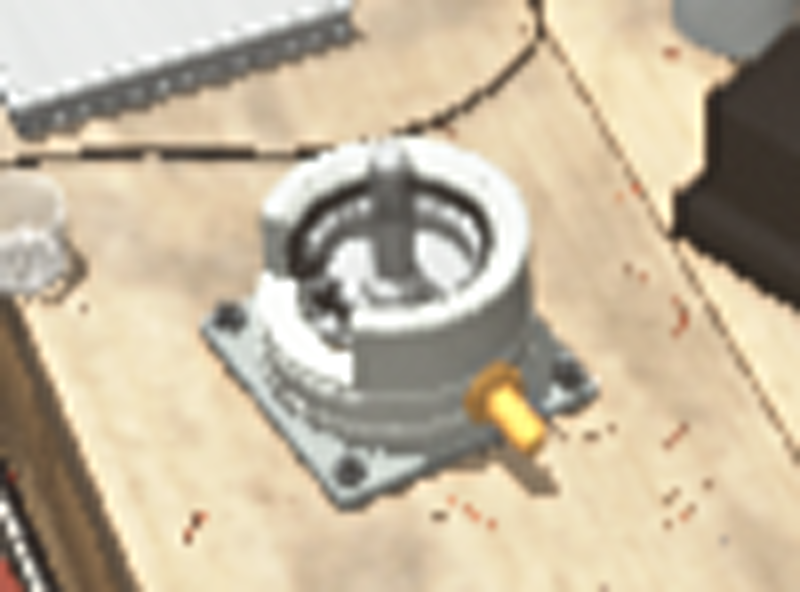

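View pics/s_r.png

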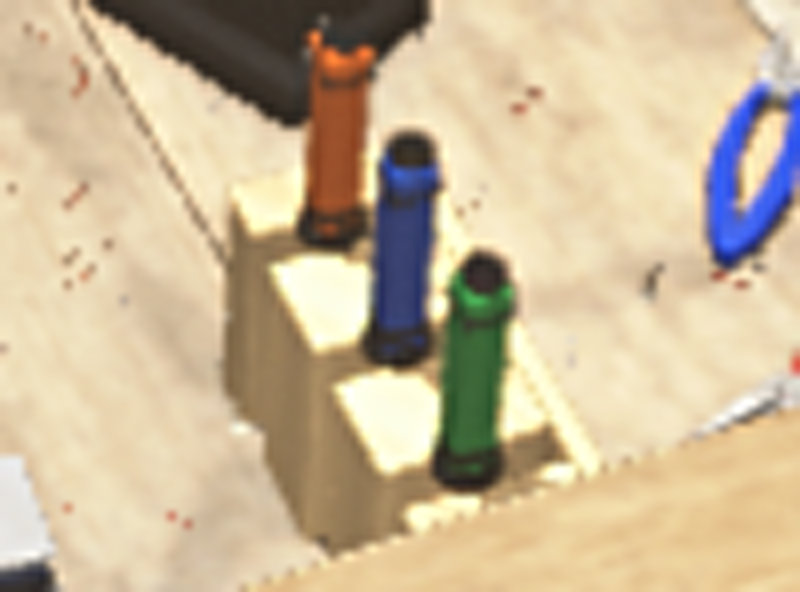

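View pics/t_r.png

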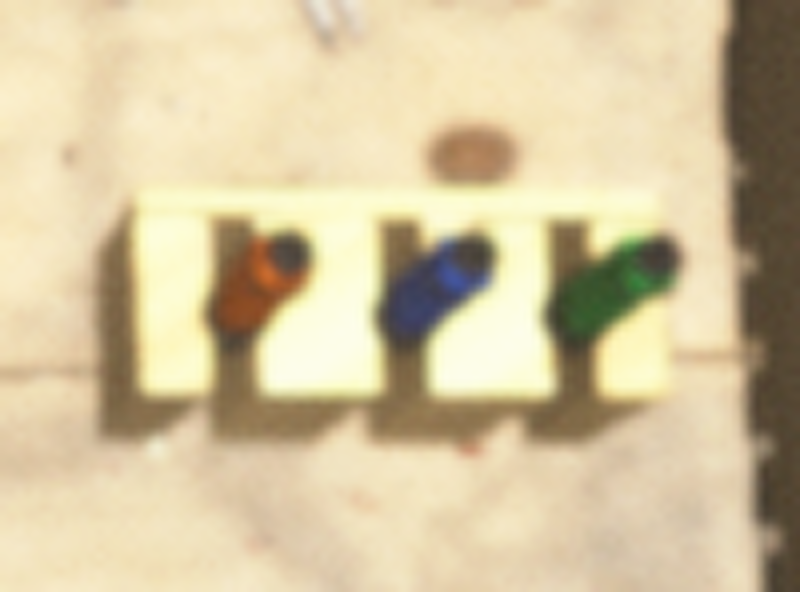

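```bash
cat > fit.py <<'E'
from h import *
from scipy.optimize import least_squares
for n in ("side","top"):
    d=dict(np.load(n+"0.npz")); P=full(d); ok=d["z_map"]>0
    def sel(lo,hi): 
        m=ok&np.all((P>lo)&(P<hi),axis=2); return P[m]
    # rim top
    q=sel([.40,-.09,.061],[.54,.06,.068]); 
    def cf(q,R=None):
        f=lambda p:np.abs(np.hypot(q[:,0]-p[0],q[:,1]-p[1])-.039)  # mean radius of annulus
        return least_squares(f,[.47,-.02],loss='soft_l1',f_scale=.003).x
    c=cf(q); a=np.degrees(np.arctan2(q[:,1]-c[1],q[:,0]-c[0]))
    print(n,"rim",c,len(q),q[:,2].mean()); print(np.histogram(a,bins=np.arange(-180,181,10))[0])
    st=sel([.44,-.05,.08],[.50,.01,.11]); print("stem",len(st),st.mean(0),st.min(0),st.max(0))
    pl=sel([.40,-.09,.004],[.54,.06,.013]); 
    if len(pl)>20: print("plate",cv2.minAreaRect((pl[:,:2]*1000).astype(np.float32)))
    tr=sel([.35,.12,-.01],[.53,.35,.025]); hi=tr[tr[:,2]>.010]; print("trayrim",cv2.minAreaRect((hi[:,:2]*1000).astype(np.float32)))
    rk=sel([.53,-.35,.08],[.64,-.16,.096]);print("rack",cv2.minAreaRect((rk[:,:2]*1000).astype(np.float32)),rk[:,2].mean())
    for nm,y in (("o",-.21),("b",-.26),("g",-.31)):
        t=sel([.54,y-.025,.165],[.61,y+.025,.18]); 
        print(nm,len(t),t.mean(0),t.min(0),t.max(0))
        t=sel([.54,y-.025,.10],[.61,y+.025,.165]); print(np.percentile(t,[5,95],axis=0))
E
python3 fit.py
```

```text
side rim [ 0.47191819 -0.02110169] 191 0.06365810452561645
[ 0  2  1  2  2  9  7  5  6  9  9  6  7  7  6  2  8  8  6  6  8  5 10  7
  5  0  5  5  4  7  6  9 11  1  0  0]
stem 44 [ 0.46963506 -0.0234118   0.09172946] [ 0.46288426 -0.02958231  0.08008806] [ 0.47777259 -0.01327593  0.10567808]
plate ((470.63787841796875, -14.547462463378906), (148.49705505371094, 137.85166931152344), 89.64569854736328)
trayrim ((450.0835266113281, 233.7198486328125), (150.83245849609375, 203.64324951171875), 4.023436546325684)
rack ((584.933837890625, -250.60150146484375), (147.81832885742188, 64.7259292602539), 88.22843170166016) 0.08913314367489773
o 42 [ 0.57694721 -0.20894484  0.17137442] [ 0.5693157  -0.21621371  0.16505271] [ 0.58469958 -0.19883556  0.17876773]
[[ 0.56977477 -0.2157974   0.10436943]
 [ 0.58431643 -0.20430726  0.16216104]]
b 42 [ 0.57569048 -0.25895684  0.17168296] [ 0.56765853 -0.26738853  0.16564281] [ 0.58495964 -0.24728974  0.17747467]
[[ 0.56810146 -0.26611804  0.10215498]
 [ 0.58180355 -0.25222442  0.16271913]]
g 48 [ 0.57329954 -0.30899741  0.17145363] [ 0.56485667 -0.317591
[... 659 characters left out ...]
9375, -256.65240478515625), (157.75039672851562, 63.47175979614258), 87.2978286743164) 0.09065778126412152
o 52 [ 0.57737931 -0.2050058   0.17305288] [ 0.57004995 -0.21370119  0.16526106] [ 0.58579516 -0.19825679  0.17697756]
[[ 0.56997125 -0.21146905  0.10736483]
 [ 0.5832898  -0.19783573  0.1630052 ]]
b 53 [ 0.57561498 -0.25484344  0.17284717] [ 0.56832376 -0.26331785  0.16515529] [ 0.58316885 -0.24804048  0.17811409]
[[ 0.56860845 -0.2606566   0.10364441]
 [ 0.5823966  -0.24790699  0.16378212]]
g 55 [ 0.57353452 -0.30444366  0.17313849] [ 0.56675704 -0.31336882  0.16507456] [ 0.5813624  -0.29794892  0.1779873 ]
[[ 0.56697936 -0.30991812  0.10187813]
 [ 0.57994814 -0.29771146  0.16161569]]
```

```bash
cat > fit2.py <<'E'
from h import *
for n in ("side","top"):
    d=dict(np.load(n+"0.npz")); P=full(d); ok=d["z_map"]>0
    hsv=cv2.cvtColor(d["frame"],cv2.COLOR_RGB2HSV)
    m=ok&(hsv[...,1]>130)&(hsv[...,0]>14)&(hsv[...,0]<32)&np.all((P>[.40,-.11,.010])&(P<[.54,.07,.04]),axis=2)
    q=P[m]; 
    a=q[q[:,1]>0.02]; b=q[q[:,1]<-.05]
    for s in(a,b):
        if len(s)>3: print(n,"barb",len(s),s.mean(0).round(4),s.min(0).round(4),s.max(0).round(4))
    if len(a)>3 and len(b)>3:
        v=a.mean(0)-b.mean(0); print("yaw",np.degrees(np.arctan2(-v[0],v[1])))
    # tray edges: rim pts, fit lines per side
    tr=P[ok&np.all((P>[.35,.12,.012])&(P<[.53,.35,.020]),axis=2)]
    for y0 in (.135,.16,.19,.22,.25,.28,.31,.33):
        s=tr[np.abs(tr[:,1]-y0)<.004]; 
        if len(s): print("tray y",y0,len(s),s[:,0].min().round(4),s[:,0].max().round(4))
    for x0 in (.38,.4,.42,.44,.46,.48,.5):
        s=tr[np.abs(tr[:,0]-x0)<.004]; 
        if len(s): print("tray x",x0,len(s),s[:,1].min().round(4),s[:,1].max().round(4))
    # ring dark pixels
    W=d["world_to_cam"]; print("cam",-W[:3,:3].T@W[:3,3])
    m=(d["frame"].max(2)<90)&ok&np.all((P>[.42,-.07,.05])&(P<[.52,.03,.062]),axis=2)
    v,u=np.nonzero(m); r=ray(d,np.c_[u,v],.056)
    th=Rn.from_euler('z',-9.5,degrees=True).as_matrix()
    L=(r-[.4712,-.0203,0])@th.T*1000
    s=L[L[:,0]<-15]; print("ring front local", s[:,:2].round(0).tolist())
E
python3 fit2.py
```

```text
side barb 46 [ 0.4888 -0.0747  0.025 ] [ 0.4789 -0.0935  0.0116] [ 0.4976 -0.0619  0.0366]
tray y 0.135 23 0.3852 0.4925
tray y 0.16 8 0.3803 0.5121
tray y 0.19 9 0.3792 0.519
tray y 0.22 7 0.3785 0.5079
tray y 0.25 10 0.3747 0.5057
tray y 0.28 4 0.3734 0.505
tray y 0.31 7 0.3721 0.4997
tray y 0.33 25 0.3952 0.4981
tray x 0.38 41 0.1403 0.3215
tray x 0.4 11 0.1353 0.3252
tray x 0.42 12 0.1367 0.3292
tray x 0.44 9 0.1374 0.3327
tray x 0.46 8 0.1427 0.3316
tray x 0.48 9 0.135 0.3317
tray x 0.5 38 0.1403 0.3271
cam [ 0.12595558 -1.08288343  1.12681661]
ring front local [[-17.0, 30.0], [-19.0, 26.0], [-16.0, 25.0], [-23.0, 24.0], [-20.0, 23.0], [-27.0, 22.0], [-24.0, 21.0], [-29.0, 19.0], [-26.0, 18.0], [-30.0, 16.0], [-28.0, 14.0], [-32.0, 12.0], [-30.0, 11.0], [-28.0, 10.0], [-25.0, 8.0], [-23.0, 7.0], [-34.0, 9.0], [-32.0, 8.0], [-29.0, 6.0], [-27.0, 5.0], [-33.0, 4.0], [-31.0, 3.0], [-29.0, 2.0], [-33.0, -5.0], [-30.0, -6.0], [-28.0, -8.0], [-34.0, -8.0], [-32.0, -10.0], [-34.0, -13.0], [-32.0, -14.0], [-29.0, -16.0], [-31.0, -19.0]]
top barb 33 [0.4694 0.0423 0.0275] [0.4641 0.0321 
[... 969 characters left out ...]
.undistortPoints(np.asarray(uv,float).reshape(-1,1,2),K,np.array([d["k1"],0,0,0.])).reshape(-1,2)
                       ~~~~~~~~~~~~~~~~~~~^^^^^^^^^^^^^^^^^^^^^^^^^^^^^^^^^^^^^^^^^^^^^^^^^^^^^^^^^^^^^^^^^^^
cv2.error: OpenCV(4.12.0) /io/opencv/modules/calib3d/src/undistort.dispatch.cpp:347: error: (-215:Assertion failed) CV_IS_MAT(_src) && CV_IS_MAT(_dst) && (_src->rows == 1 || _src->cols == 1) && (_dst->rows == 1 || _dst->cols == 1) && _src->cols + _src->rows - 1 == _dst->rows + _dst->cols - 1 && (CV_MAT_TYPE(_src->type) == CV_32FC2 || CV_MAT_TYPE(_src->type) == CV_64FC2) && (CV_MAT_TYPE(_dst->type) == CV_32FC2 || CV_MAT_TYPE(_dst->type) == CV_64FC2) in function 'cvUndistortPointsInternal'
```

View pics/t_t.png

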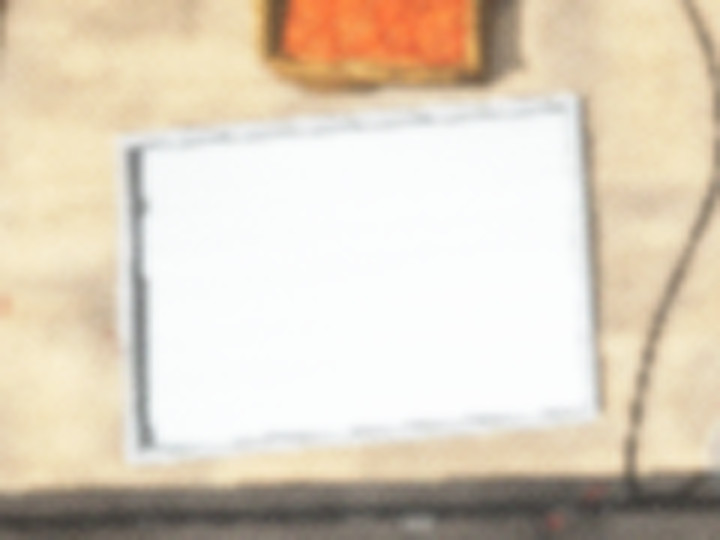

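```bash
cat > a.py <<'E'
from h import *
d=dict(np.load("top0.npz"))
t=lambda p:np.array(p)/8+[270-.44,253-.44]
s=ray(d,t([(230,203),(495,148),(285,470),(553,412)]),.011); print(s,s.mean(0))
print("rim",ray(d,t([(396,294)]),.064),"stem",ray(d,t([(398,285)]),.1))
print("ring ends",ray(d,t([(392,390),(435,385)]),.057), "ring circ", ray(d,t([(392,296)]),.057))
print("barb tips",ray(d,t([(145,322),(620,225)]),.0215))
d=dict(np.load("side0.npz")); t=lambda p:np.array(p)/8+[235-.44,263-.44]
s=ray(d,t([(230,320),(350,470),(570,373)]),.011); print(s, (s[0]+s[2])/2)
print("rim", ray(d,t([(397,236)]),.064))
# rim model overlay
for n,c in (("side",(285,300)),("top",(320,290))):
    d=dict(np.load(n+"0.npz")); im=d["frame"].copy()
    S=8; im=cv2.resize(im[c[1]-37:c[1]+37,c[0]-50:c[0]+50],None,fx=S,fy=S,interpolation=cv2.INTER_CUBIC)[:,:,::-1].copy()
    R=Rn.from_euler('z',10.2,degrees=True).as_matrix(); O=np.array([.4722,-.020,0])
    def dr(L,col):
        q=proj(d,np.array(L)@R.T+O); q=((q-[c[0]-50,c[1]-37]+.5)*S).astype(int); cv2.polylines(im,[q.reshape(-1,1,2)],False,col,1)
    a=np.linspace(0,2*np.pi,60)
    dr(np.c_[.045*np.cos(a),.045*np.sin(a),0*a+.064],(255,0,0)); dr(np.c_[.033*np.cos(a),.033*np.sin(a),0*a+.064],(0,0,255))
    dr(np.array([[-1,-1,.16],[1,-1,.16],[1,1,.16],[-1,1,.16],[-1,-1,.16]])*.05,(0,160,0))
    for sy in(1,-1): dr([[-.029,sy*.015,.055],[-.0305,sy*.011,.055],[-.024,sy*.007,.055]],(0,255,255))
    dr([[0,.074,.0215],[0,-.074,.0215]],(255,0,255))
    cv2.imwrite(f"pics/ov_{n}.png",im)
E
python3 a.py
```

```text
[[ 0.50476328  0.02892037  0.011     ]
 [ 0.51982357 -0.05381946  0.011     ]
 [ 0.42235055  0.01360207  0.011     ]
 [ 0.43775295 -0.06897791  0.011     ]] [ 0.47117259 -0.02006873  0.011     ]
rim [[ 0.47016098 -0.02104075  0.064     ]] stem [[ 0.46926477 -0.02117876  0.1       ]]
ring ends [[ 0.44262554 -0.01919651  0.057     ]
 [ 0.44375085 -0.03189437  0.057     ]] ring circ [[ 0.47026886 -0.01993871  0.057     ]]
barb tips [[ 0.46769144  0.05514711  0.0215    ]
 [ 0.49358321 -0.0910088   0.0215    ]]
[[ 0.42192203  0.01152206  0.011     ]
 [ 0.43666642 -0.06895951  0.011     ]
 [ 0.51927268 -0.05471184  0.011     ]] [ 0.47059735 -0.02159489  0.011     ]
rim [[ 0.47078893 -0.02383935  0.064     ]]
```

View pics/ov_top.png

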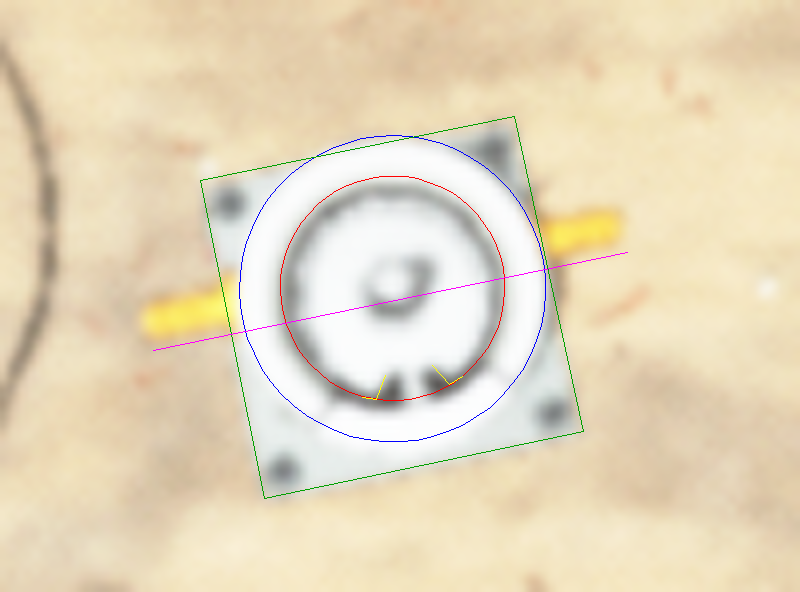

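View pics/ov_side.png

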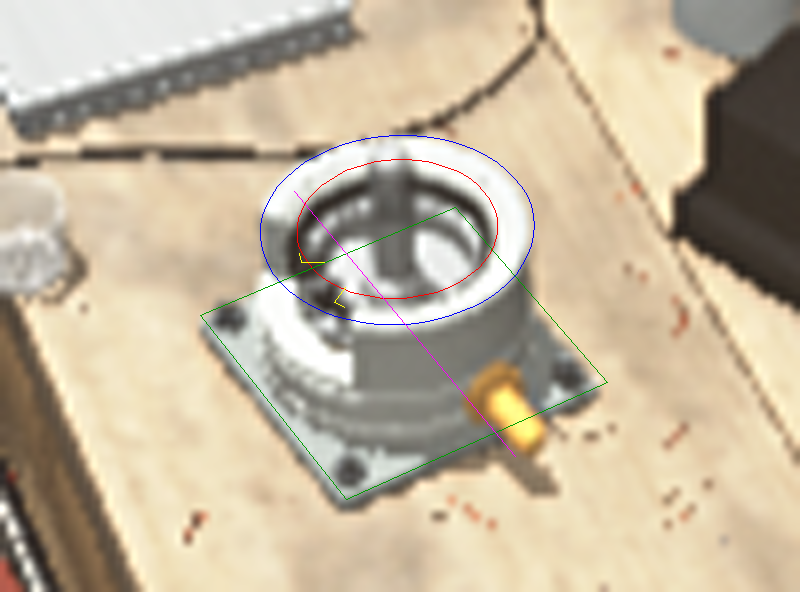

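```bash
python3 - <<'E'
from h import *
H={}
for n in("top","side"):
    d=dict(np.load(n+"0.npz")); P=full(d)[d["z_map"]>0]
    for p in P:
        i,j=int(p[0]//.05),int(p[1]//.05)
        if 2<=i<18 and -14<=j<10 and p[2]<.75: H[i,j]=max(H.get((i,j),-9),p[2])
print("y:",[round(j*.05,2) for j in range(9,-15,-1)])
for i in range(17,1,-1): print(round(i*.05,2),*[("%3d"%(H[i,j]*100) if (i,j) in H else " --") for j in range(9,-15,-1)])
E
```

```text
y: [0.45, 0.4, 0.35, 0.3, 0.25, 0.2, 0.15, 0.1, 0.05, 0.0, -0.05, -0.1, -0.15, -0.2, -0.25, -0.3, -0.35, -0.4, -0.45, -0.5, -0.55, -0.6, -0.65, -0.7]
0.85  50  49  49  47  47  47  46  65  58   0   5   4  43  44  44  44  48  48  44  47  48  48  44  43
0.8  43  43  45  43  46  46  64  65  64  59   5   5   1   7  16  16  43  44  44  47  48  48  43  43
0.75  17  20  17  12  13  54  61  64  64  59   0   0   1   1   1   1  13  17  17  40  43  43  43  43
0.7  13  13  13  16  16  14  60  61  61  58   0   0   0   1   1   2  13  17  19  40  40  40  40  40
0.65  14  13  16  17  17  15  12  10  10   6   7   7   0   0   0   1   1  17  20  17  36  37  37  37
0.6  13  13  13  14  13  13   6  10  10   7   7   7   0   9   9   9   9  17  17  17  36  37  37  37
0.55   9   9   9   2   8   7   7   1   0   6   7   0   0  17  17  18  17  17  17  17  37  37  37  37
0.5   9  10   9   2   6   6   7   2   0   6   6   6   0   0   0   0   0  17  17  17  37  37  37  37
0.45  12   8   9   2   2   1   1   2   2   6  10   7   0   0   5   5   4  17  17  17  17  17  17  17
0.4  12  13   9   2   1   1   1   2   0   6   6   6   0   0   7   7   4  18  18  17  17  17  17  17
0.35   0   0   0   2   2   2   2   2   3   0   0   0   0   0   7   7   0  17  17  17  17  17  17  17
0.3  -4  -5  -6  -6  -5  -4  -5  -3   2  -5  -5  -5  -6   5   5   3  -5  -2  -6  -6  -6  -5  -5  -5
0.25 -75 -75 -75 -75 -75 -75 -75 -75 -75  69  69 -75 -75 -74 -75 -75 -75 -75 -75 -75 -75 -75 -75 -75
0.2 -75 -75 -75 -75 -75 -75 -75  26  67  72  71 -75 -75 -75 -75 -75 -75 -75 -75  56  56  55  55 -75
0.15 -75 -75 -75 -75 -75 -75   0  -2  37  72  72  68  63  63  63  62  61  60  59  57  35  55  55 -75
0.1 -75 -75 -75 -75 -75 -75   0   0  27  72  72  70  68  67  65  64  62  61  59  57  56  55  55  51
```

```bash
cat > plan.py <<'E'
from h import *
import sys
def plan(x,y,z,yaw,st=None):
    st=st or ctrl.sense(); R=Rn.from_euler('xyz',st["eef_rot"]).as_matrix(); p=np.array(st["ee_pos"])
    s=R.T@(np.array([x,y,z])-p)*1000
    cy=np.degrees(np.arctan2(R[1,0],R[0,0])); t=-((yaw-cy+180)%360-180)
    print("t",round(st["time"],2),"at",p.round(4),"yaw",cy.round(2),"w",round(st["gripper_width"],4),"F",np.round(st["force"],1),"| shift",s.round(1),"turn",round(t,2),"rows>=",np.ceil(max(np.linalg.norm(s)/62.5,abs(t)/10.7)))
if __name__=="__main__":
    a=list(map(float,sys.argv[1:]))
    for i in range(0,len(a),4): plan(*a[i:i+4])
E
python3 plan.py .577 -.207 .245 -92.2
```

```text
t 1.4 at [ 0.1756 -0.5998  0.2313] yaw -163.68 w 0.0856 F [0.3 0.6 0.1] | shift [-495.6  -13.7 -264.2] turn -71.48 rows>= 9.0
```

Request:
servo_tool:
  steps:
    - [-1,-248,-14,-132,-36]
    - [-1,-248,-14,-132,-36]
    - [-1,-248,-14,-132,-36]
    - [-1,-248,-14,-132,-36]
    - [-1,-248,-14,-132,-36]

```text
time: 2.02
ee_pos: [0.3784, -0.4013, 0.2458]
eef_rot: [-1.57, 0.0, -2.226]
force: [-0.2, 0.2, -0.5]
gripper_width: 0.0854
```

```bash
python3 plan.py .577 -.207 .245 -92.2
```

```text
t 2.02 at [ 0.3784 -0.4013  0.2458] yaw -127.51 w 0.0854 F [-0.2  0.2 -0.5] | shift [-275.1    0.9   39.2] turn -35.31 rows>= 5.0
```

Request:
servo_tool:
  steps:
    - [-1,-275,1,39,-35.3]
    - [-1,-275,1,39,-35.3]
    - [-1,-275,1,39,-35.3]
    - [-1,-275,1,39,-35.3]
    - [-1,-275,1,39,-35.3]

```text
time: 2.65
ee_pos: [0.5773, -0.207, 0.2443]
eef_rot: [-1.57, 0.0, -1.609]
force: [-0.5, 0.2, 0.7]
gripper_width: 0.0851
```

Request:
servo_tool:
  steps:
    - [-1,0,0,0,0]
    - [-1,0,0,0,0]

```text
time: 2.9
ee_pos: [0.5751, -0.2101, 0.2442]
eef_rot: [-1.571, -0.0, -1.613]
force: [-0.4, -0.9, 0.7]
gripper_width: 0.0854
```

```bash
python3 - <<'E'
from h import *
from plan import plan
plan(.577,-.207,.122,-92.2)
d=grab_frame("top"); crop(d,(418,238),60,6,"t1"); np.savez("top1.npz",**d)
d=grab_frame("side"); crop(d,(360,310),60,6,"s1"); np.savez("side1.npz",**d)
E
```

```text
t 2.9 at [ 0.5751 -0.2101  0.2442] yaw -92.4 w 0.0854 F [-0.4 -0.9  0.7] | shift [ -3.2 122.2   1.9] turn -0.2 rows>= 2.0
```

View pics/s1.png

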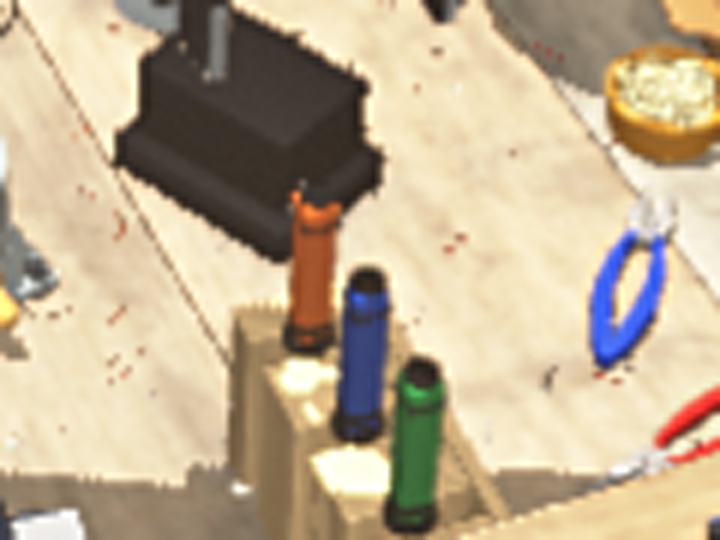

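View pics/t1.png

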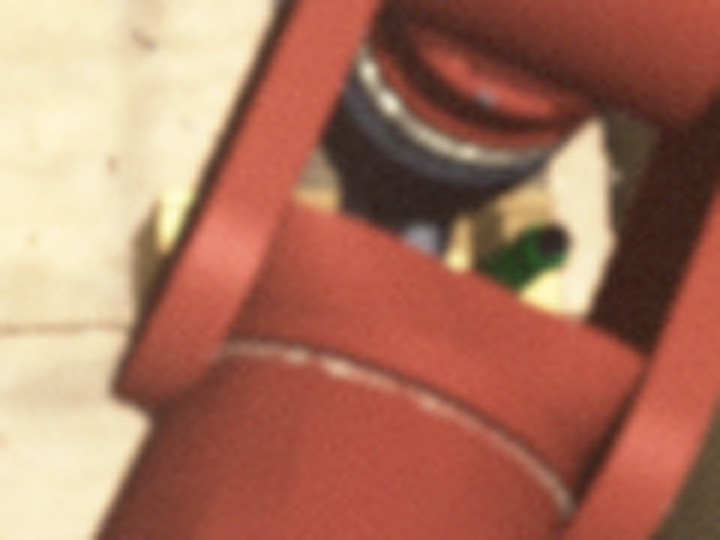

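The side view (crop) shows the three picks upright with the orange one at about (352,305), undisturbed; the gripper is just above. I lower it and close.

Request:
servo_tool:
  steps:
    - [-1,-3,40,2,0]
    - [-1,-3,80,2,0]
    - [-1,-3,110,2,0]
    - [-1,-3,122,2,0.2]
    - [-1,-3,122,2,0.2]
  force: 60

```text
time: 3.62
ee_pos: [0.577, -0.2072, 0.122]
eef_rot: [-1.572, 0.0, -1.617]
force: [0.8, 0.3, 0.3]
gripper_width: 0.0854
```

```bash
python3 - <<'E'
from h import *
from plan import plan
plan(.577,-.207,.122,-92.2)
d=grab_frame("side"); crop(d,(360,310),60,6,"s2"); np.savez("side2.npz",**d)
E
```

```text
t 3.62 at [ 0.577  -0.2072  0.122 ] yaw -92.65 w 0.0854 F [0.8 0.3 0.3] | shift [-0.2  0.  -0.1] turn -0.45 rows>= 1.0
```

View pics/s2.png

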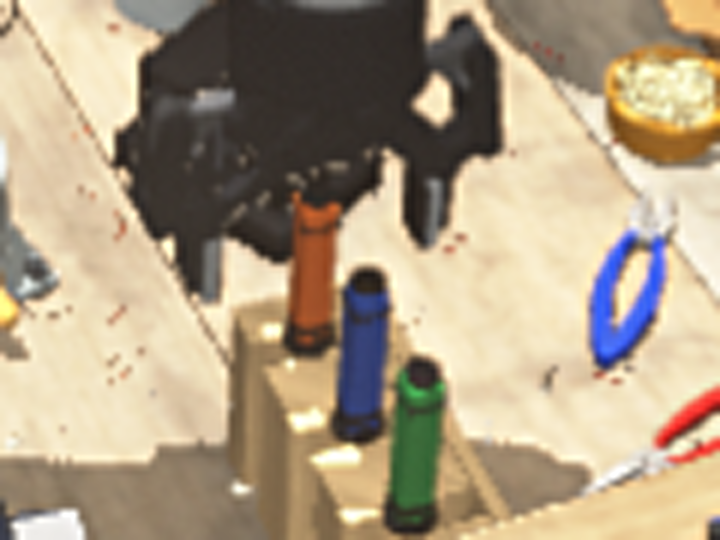

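The fingers straddle the orange handle, which sits centred between them; the blue and green picks are clear.

Request:
servo_tool:
  steps:
    - [1,0,0,0,0]
    - [1,0,0,0,0]
    - [1,0,0,0,0]
    - [1,0,0,0,0]
    - [1,0,0,0,0]
  force: 60

```text
time: 4.3
ee_pos: [0.5779, -0.2068, 0.1227]
eef_rot: [-1.57, -0.0, -1.616]
force: [0.3, -0.5, 1.8]
gripper_width: 0.0153
```

Request:
servo_tool:
  steps:
    - [1,0,0,0,0]
    - [1,0,0,0,0]
  force: 60

```text
time: 4.55
ee_pos: [0.5779, -0.2068, 0.1227]
eef_rot: [-1.57, -0.0, -1.616]
force: [-0.1, 0.0, 3.1]
gripper_width: 0.0155
```

```bash
python3 plan.py .577 -.207 .232 -92.2
```

```text
t 4.55 at [ 0.5779 -0.2068  0.1227] yaw -92.58 w 0.0155 F [-0.1  0.   3.1] | shift [   0.3 -109.3   -0.8] turn -0.38 rows>= 2.0
```

Request:
servo_tool:
  steps:
    - [1,0,-10,0,0]
    - [1,0,-50,0,0]
    - [1,0,-110,0,0]
    - [1,0,-150,0,0]
    - [1,0,-150,0,0]

```text
time: 5.18
ee_pos: [0.5793, -0.2076, 0.2779]
eef_rot: [-1.563, -0.004, -1.616]
force: [-0.3, -1.2, -0.9]
gripper_width: 0.0149
```

```bash
python3 - <<'E'
from h import *
from plan import plan
plan(.577,-.207,.122,-92.2)
d=grab_frame("side"); crop(d,(360,290),80,5,"s3"); np.savez("side3.npz",**d)
E
```

```text
t 5.17 at [ 0.5793 -0.2076  0.2779] yaw -92.58 w 0.0149 F [-0.3 -1.2 -0.9] | shift [ -1.1 155.8  -3.6] turn -0.38 rows>= 3.0
```

View pics/s3.png

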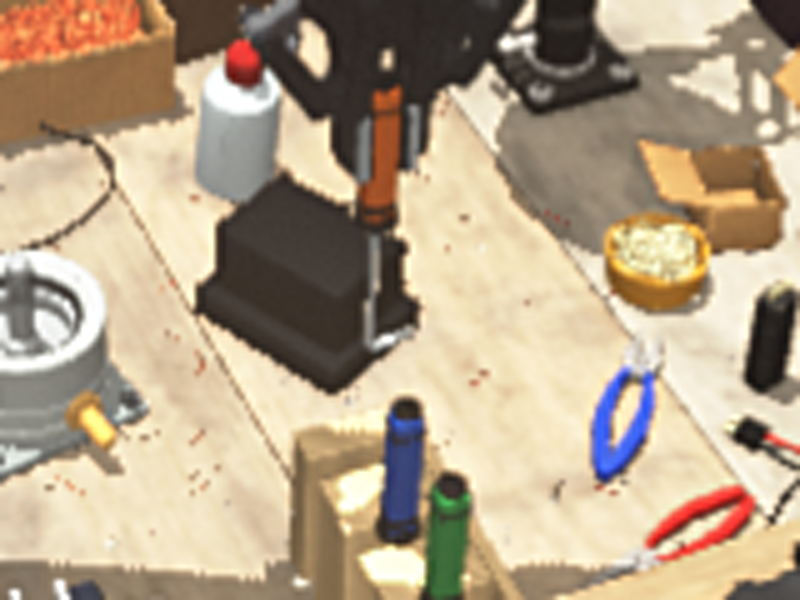

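```bash
python3 plan.py .407 -.0173 .26 -79.7
```

```text
t 5.22 at [ 0.5782 -0.207   0.2744] yaw -92.58 w 0.0154 F [ 0.  -0.9 -1.9] | shift [-181.9   13.6 -179.6] turn -12.88 rows>= 5.0
```

Request:
servo_tool:
  steps:
    - [1,-36,3,-36,-3]
    - [1,-80,6,-80,-6]
    - [1,-120,10,-120,-9]
    - [1,-155,13,-155,-12]
    - [1,-182,14,-180,-12.9]

```text
time: 5.85
ee_pos: [0.4035, -0.0154, 0.2552]
eef_rot: [-1.575, 0.002, -1.39]
force: [0.0, -0.1, 0.9]
gripper_width: 0.0155
```

Request:
servo_tool:
  steps:
    - [1,0,0,0,0]
    - [1,0,0,0,0]
    - [1,0,0,0,0]

```text
time: 6.22
ee_pos: [0.4062, -0.0174, 0.2576]
eef_rot: [-1.572, 0.0, -1.392]
force: [0.4, 0.2, -0.4]
gripper_width: 0.0154
```

```bash
python3 - <<'E'
from h import *
from plan import plan
plan(.407,-.0173,.162,-79.7)
for n,c in(("side",(270,280)),("top",(320,290))):
    d=grab_frame(n); crop(d,c,60,6,n[0]+"4"); np.savez(n+"4.npz",**d)
E
```

```text
t 6.22 at [ 0.4062 -0.0174  0.2576] yaw -79.74 w 0.0154 F [ 0.4  0.2 -0.4] | shift [ 0.1 95.6  1. ] turn -0.04 rows>= 2.0
```

View pics/s4.png

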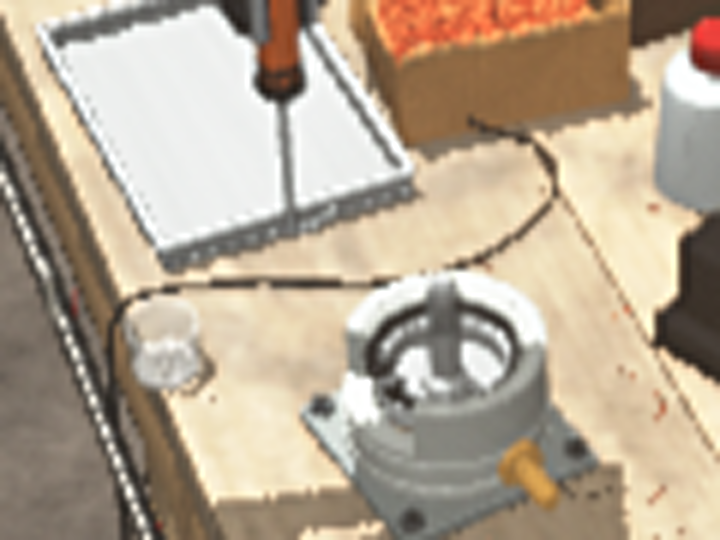

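View pics/t4.png

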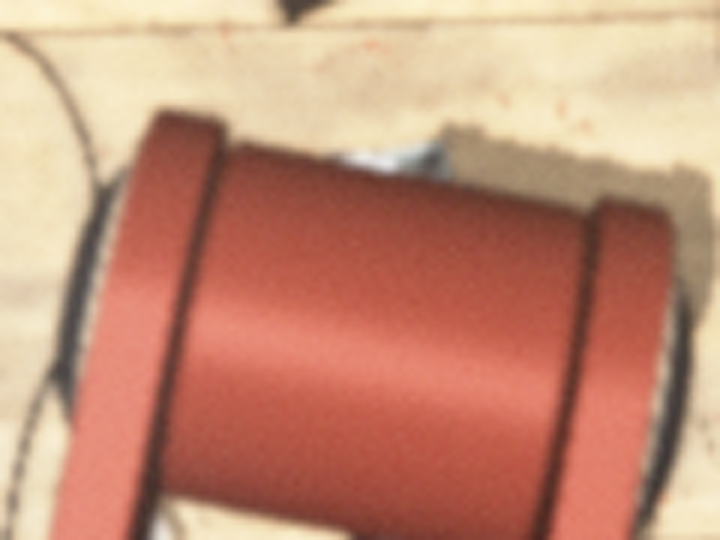

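```bash
cat > chk.py <<'E'
from h import *
import sys
# python chk.py npz crop cx cy r s : overlay predicted pick from given TCP/yaw
def pick(tcp,yaw):
    f=np.array([np.cos(np.radians(yaw+90)),np.sin(np.radians(yaw+90)),0]); b=np.array(tcp)-[0,0,.0327]
    return np.array([b+[0,0,.081],b,b-[0,0,.080],b+f*.022+[0,0,-.0755]])
def over(d,tcp,yaw,c,r,s,name,O=(.4708,-.0210),fy=10.3):
    im=cv2.resize(d["frame"][c[1]-r*3//4:c[1]+r*3//4,c[0]-r:c[0]+r],None,fx=s,fy=s,interpolation=cv2.INTER_CUBIC)[:,:,::-1].copy()
    def dr(P,col):
        q=((proj(d,P)-[c[0]-r,c[1]-r*3//4]+.5)*s).astype(int); cv2.polylines(im,[q.reshape(-1,1,2)],False,col,1)
    if tcp is not None: dr(pick(tcp,yaw),(255,0,0))
    R=Rn.from_euler('z',fy,degrees=True).as_matrix(); o=np.array([*O,0])
    a=np.linspace(0,2*np.pi,60)
    for rr,z in((.045,.064),(.033,.064)): dr(np.c_[rr*np.cos(a),rr*np.sin(a),0*a+z]@R.T+o,(0,0,255))
    for sy in(1,-1): dr(np.array([[-.0245,sy*.022,.055],[-.029,sy*.015,.055],[-.0305,sy*.011,.055],[-.024,sy*.007,.055]])@R.T+o,(0,255,255))
    cv2.imwrite("pics/"+name+".png",im)
E
python3 - <<'E'
from chk import *
d=dict(np.load("side4.npz")); over(d,[.4062,-.0174,.2576],-79.74,(270,280),60,6,"s4o")
E
```

```text
(no output)
```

View pics/s4o.png

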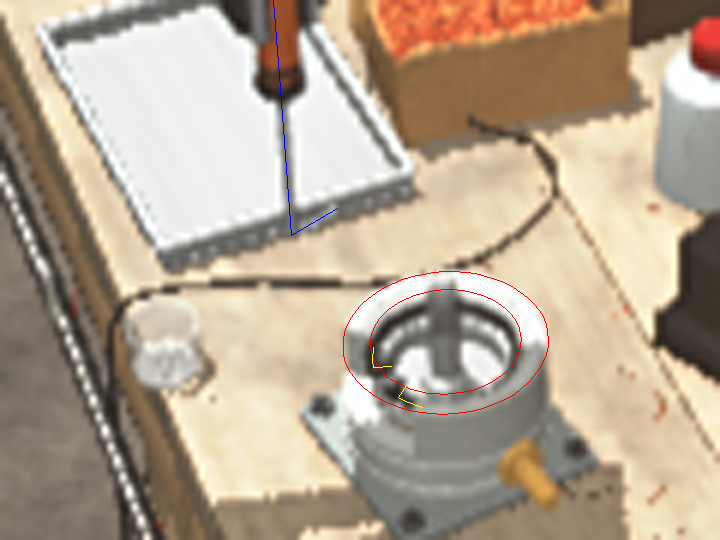

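Request:
servo_tool:
  steps:
    - [1,0,40,0,0]
    - [1,0,75,0,0]
    - [1,0,95,0,0]
    - [1,0,102,0,0]
    - [1,0,102,0,0]

```text
time: 6.95
ee_pos: [0.4061, -0.017, 0.1564]
eef_rot: [-1.571, 0.0, -1.391]
force: [-0.1, -0.1, 0.1]
gripper_width: 0.0149
```

Request:
servo_tool:
  steps:
    - [1,0,0,0,0]
    - [1,0,0,0,0]

```text
time: 7.2
ee_pos: [0.4067, -0.017, 0.1575]
eef_rot: [-1.569, -0.001, -1.391]
force: [0.2, -0.6, -0.0]
gripper_width: 0.0154
```

```bash
python3 - <<'E'
from chk import *
from plan import plan
plan(.407,-.0173,.155,-79.7)
s=ctrl.sense(); d=grab_frame("side"); np.savez("side5.npz",**d); over(d,s["ee_pos"],-79.7,(275,285),50,8,"s5o"); crop(d,(275,285),50,8,"s5")
E
```

```text
t 7.2 at [ 0.4067 -0.017   0.1575] yaw -79.68 w 0.0154 F [ 0.2 -0.6 -0. ] | shift [0.4 2.5 0.3] turn 0.02 rows>= 1.0
```

View pics/s5o.png

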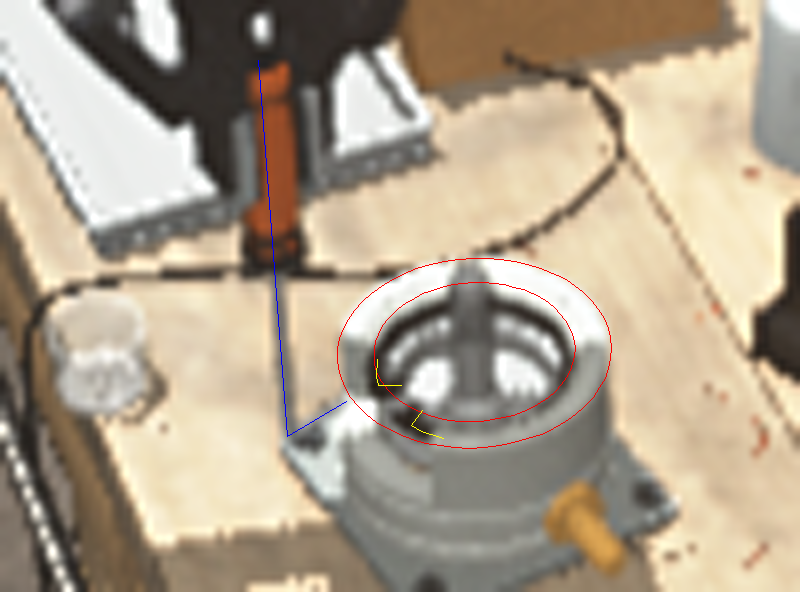

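View pics/s5.png

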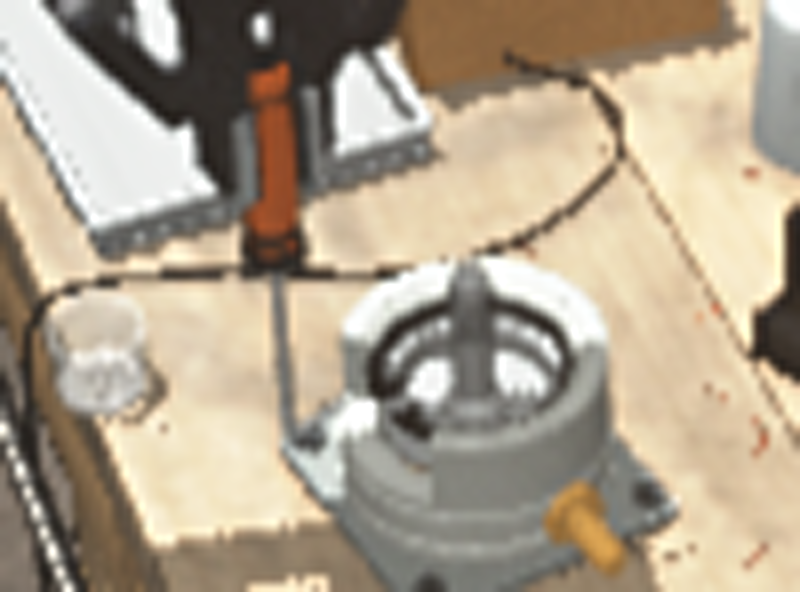

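Request:
servo_tool:
  steps:
    - [1,0,2,0,0]
    - [1,0,2,6,0]
    - [1,0,2,12,0]
    - [1,0,2,18,0]
    - [1,0,2,23,0]

```text
time: 7.88
ee_pos: [0.4291, -0.0126, 0.1543]
eef_rot: [-1.571, 0.0, -1.391]
force: [1.0, 0.2, -0.8]
gripper_width: 0.0154
```

Request:
servo_tool:
  steps:
    - [1,0,0,0,0]
    - [1,0,0,0,0]

```text
time: 8.12
ee_pos: [0.4286, -0.0127, 0.1542]
eef_rot: [-1.571, 0.0, -1.391]
force: [0.3, -0.1, -0.3]
gripper_width: 0.0152
```

```bash
python3 - <<'E'
from chk import *
from plan import plan
plan(.407,-.0173,.155,-79.7)
s=ctrl.sense(); d=grab_frame("side"); np.savez("side6.npz",**d); over(d,s["ee_pos"],-79.7,(285,290),40,10,"s6o"); crop(d,(285,290),40,10,"s6")
L=Rn.from_euler('z',-10.3,degrees=True).apply(s["ee_pos"]-[.4708,-.021,0]); print(L)
E
```

```text
t 8.12 at [ 0.4286 -0.0127  0.1542] yaw -79.68 w 0.0152 F [ 0.3 -0.1 -0.3] | shift [  0.7  -0.8 -22. ] turn 0.02 rows>= 1.0
[-0.04007921  0.01574174  0.15420478]
```

View pics/s6.png

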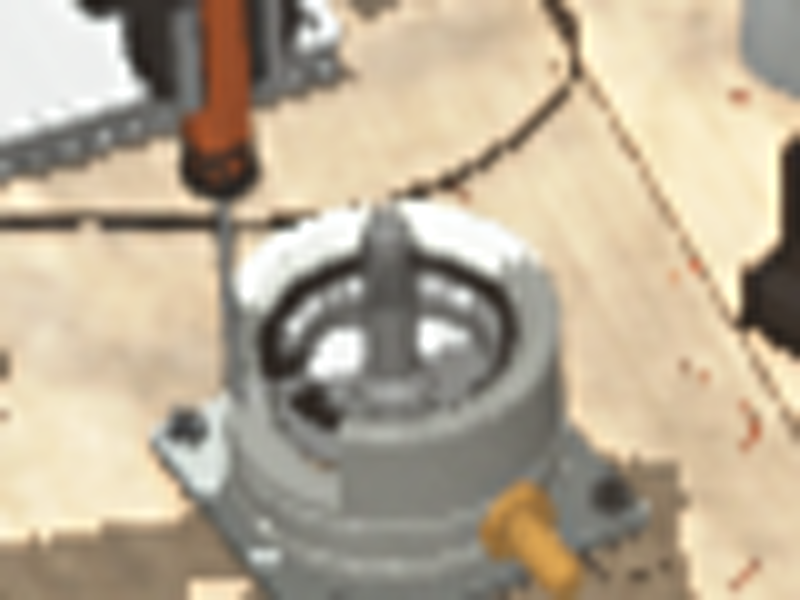

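View pics/s6o.png

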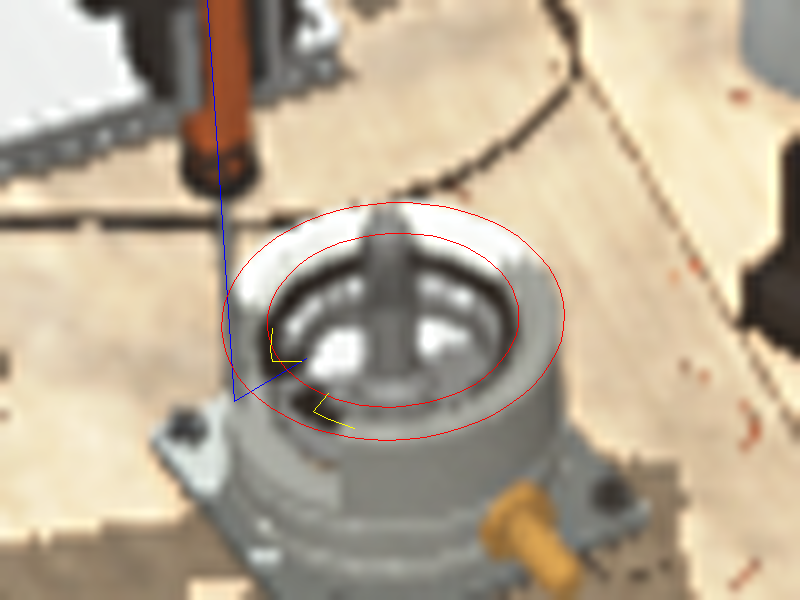

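The shank (235,400 in the crop) stands in the slot with the foot running under the +y ring end, and no contact force shows. I start to lift.

Request:
servo_tool:
  steps:
    - [1,0,-3,0,0]
    - [1,0,-6,0,0]
    - [1,0,-8,0,0]
    - [1,0,-10,0,0]
    - [1,0,-10,0,0]
  force: 90

```text
time: 8.8
ee_pos: [0.4285, -0.0128, 0.1633]
eef_rot: [-1.571, -0.0, -1.391]
force: [3.8, -1.6, -9.3]
gripper_width: 0.0147
```

```bash
python3 - <<'E'
from chk import *
from plan import plan
plan(.407,-.0173,.155,-79.7)
d=grab_frame("side"); np.savez("side7.npz",**d);  crop(d,(285,290),40,10,"s7")
E
```

```text
t 8.8 at [ 0.4285 -0.0128  0.1633] yaw -79.69 w 0.0147 F [ 3.8 -1.6 -9.3] | shift [  0.5   8.3 -22. ] turn 0.01 rows>= 1.0
```

View pics/s7.png

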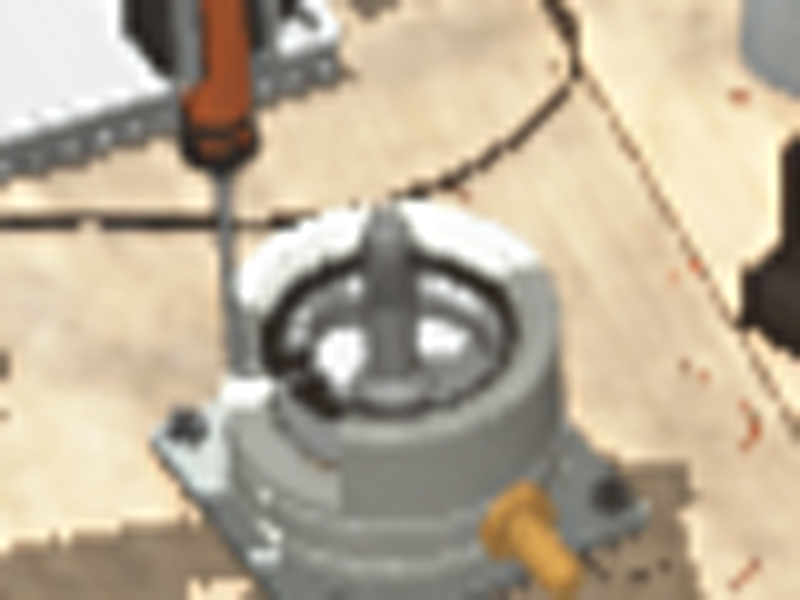

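The force reads -9.3 N vertically, so the hook is loaded under the wire. I keep lifting.

Request:
servo_tool:
  steps:
    - [1,0,-2,0,0]
    - [1,0,-4,0,0]
    - [1,0,-6,0,0]
    - [1,0,-8,0,0]
    - [1,0,-10,0,0]

```text
time: 9.48
ee_pos: [0.4287, -0.0126, 0.1748]
eef_rot: [-1.571, 0.0, -1.391]
force: [0.3, 1.0, -1.0]
gripper_width: 0.0152
```

```bash
python3 - <<'E'
from chk import *
from plan import plan
plan(.407,-.0173,.155,-79.7)
d=grab_frame("side"); np.savez("side8.npz",**d);  crop(d,(285,285),40,10,"s8")
E
```

```text
t 9.47 at [ 0.4287 -0.0126  0.1748] yaw -79.68 w 0.0152 F [ 0.3  1.  -1. ] | shift [  0.7  19.8 -22.2] turn 0.02 rows>= 1.0
```

View pics/s8.png

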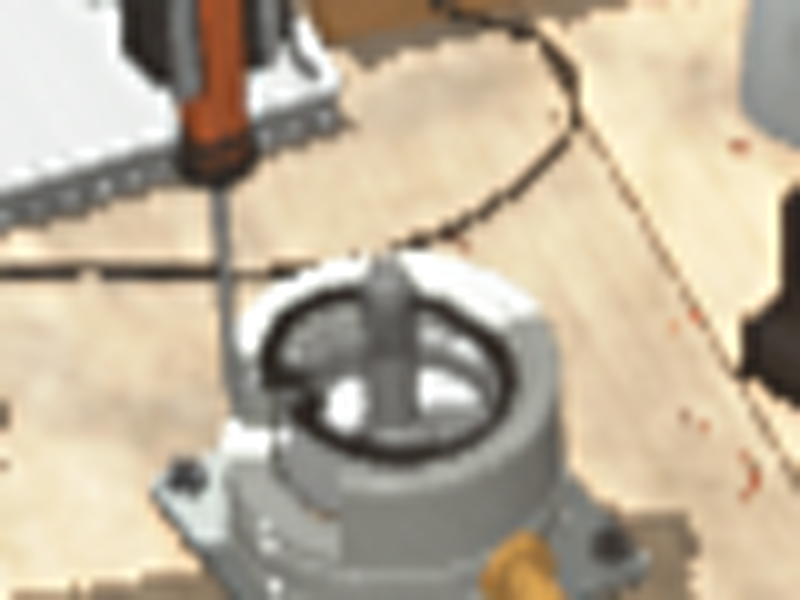

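The ring's front has sprung over the lip; its front arc shows raised at (265–320, 400) in the crop. I now raise it along an arc.

Request:
servo_tool:
  steps:
    - [1,0,-7,2,0]
    - [1,0,-14,5,0]
    - [1,0,-21,9,0]
    - [1,0,-28,13,0]
    - [1,0,-34,16,0]
  force: 60

```text
time: 10.15
ee_pos: [0.4448, -0.0098, 0.2089]
eef_rot: [-1.57, -0.0, -1.391]
force: [-0.6, -0.5, -0.9]
gripper_width: 0.0149
```

```bash
python3 - <<'E'
from chk import *
from plan import plan
plan(.407,-.0173,.155,-79.7)
d=grab_frame("side"); np.savez("side9.npz",**d);  crop(d,(285,280),50,8,"s9")
E
```

```text
t 10.15 at [ 0.4448 -0.0098  0.2089] yaw -79.68 w 0.0149 F [-0.6 -0.5 -0.9] | shift [  0.6  53.9 -38.6] turn 0.02 rows>= 2.0
```

View pics/s9.png

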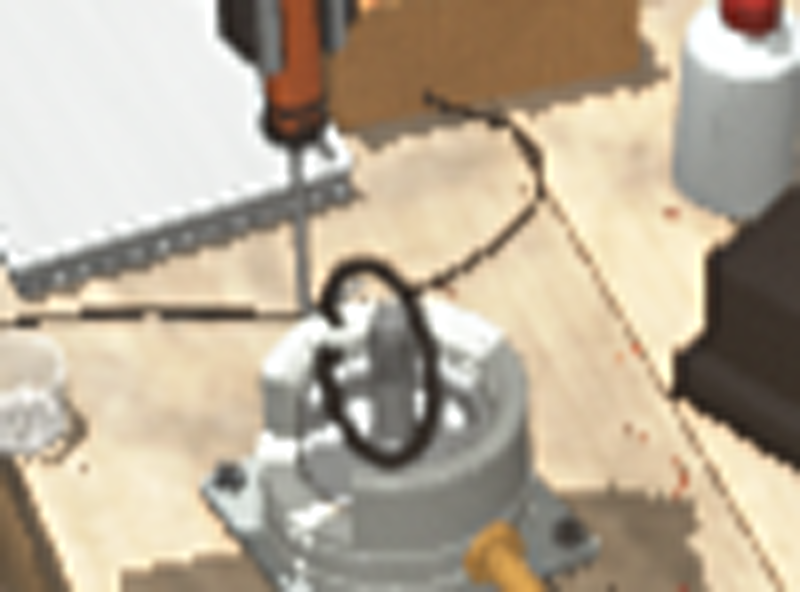

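The ring hangs tilted on the foot, hooked near (330,315) in the crop, with the stem inside the loop. I raise it straight up.

Request:
servo_tool:
  steps:
    - [1,0,-8,1,0]
    - [1,0,-16,2,0]
    - [1,0,-24,3,0]
    - [1,0,-32,3,0]
    - [1,0,-40,3,0]

```text
time: 10.82
ee_pos: [0.4473, -0.0093, 0.2489]
eef_rot: [-1.571, -0.0, -1.391]
force: [1.0, -0.0, -0.7]
gripper_width: 0.0151
```

Request:
servo_tool:
  steps:
    - [1,0,-10,0,0]
    - [1,0,-20,0,0]
    - [1,0,-32,0,0]
    - [1,0,-44,0,0]
    - [1,0,-54,0,0]

```text
time: 11.45
ee_pos: [0.4475, -0.0093, 0.3034]
eef_rot: [-1.57, -0.0, -1.391]
force: [-0.2, 0.9, -1.5]
gripper_width: 0.0148
```

```bash
python3 - <<'E'
from chk import *
from plan import plan
plan(.407,-.0173,.155,-79.7)
d=grab_frame("side"); np.savez("side10.npz",**d);  crop(d,(285,260),60,6,"s10")
E
```

```text
t 11.45 at [ 0.4475 -0.0093  0.3034] yaw -79.68 w 0.0148 F [-0.2  0.9 -1.5] | shift [  0.6 148.4 -41.3] turn 0.02 rows>= 3.0
```

View pics/s10.png

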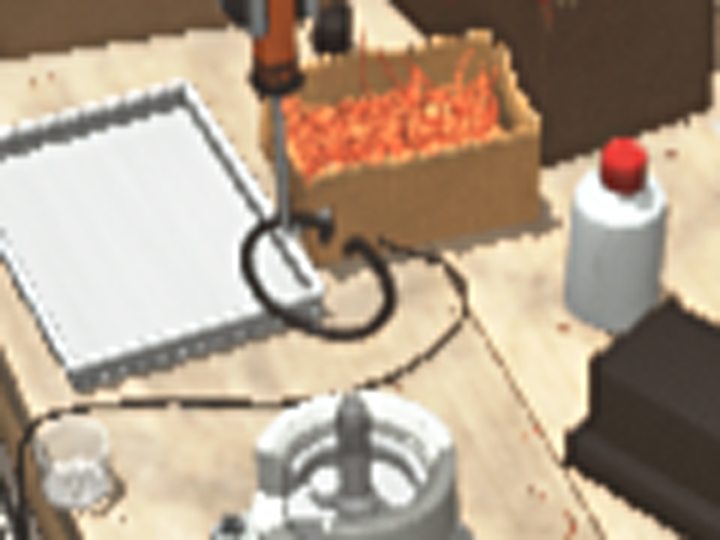

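```bash
cat > ringfit.py <<'E'
from h import *
def ringpts(d,lo,hi,thr=70):
    P=full(d); m=(d["z_map"]>0)&(d["frame"].max(2)<thr)&np.all((P>lo)&(P<hi),axis=2); return P[m]
def fit(q):
    for _ in range(5):
        c=q.mean(0); u,s,vt=np.linalg.svd(q-c,full_matrices=False); n=vt[2]; r=np.abs((q-c)@n); k=r<max(.004,1.5*np.median(r))
        if k.all(): break
        q=q[k]
    X=(q-c)@vt[:2].T; A=np.c_[2*X,np.ones(len(X))]; s=np.linalg.lstsq(A,(X**2).sum(1),rcond=None)[0]
    return c+s[:2]@vt[:2],n,np.sqrt(s[2]+s[0]**2+s[1]**2),len(q)
if __name__=="__main__":
    d=dict(np.load("side10.npz")); q=ringpts(d,[.40,-.08,.105],[.53,.06,.21]); print(len(q),q.min(0),q.max(0)); print(fit(q))
E
python3 ringfit.py
```

```text
73 [ 0.43552112 -0.03486468  0.13301987] [0.48631619 0.01429209 0.20048655]
(array([ 0.45977629, -0.01226447,  0.16590913]), array([-0.64739653, -0.7584187 , -0.07535789]), np.float64(0.03210887937404933), 69)
```

The ring hangs free and vertical above the filter (crop x 245–395, y 215–335), with a fitted radius of 32 mm, which matches. The stem top is clear below it. I carry it gently to the tray.

```bash
python3 plan.py .455 .29 .300 -79.7
```

```text
t 11.5 at [ 0.448  -0.0094  0.3049] yaw -79.68 w 0.0152 F [ 0.3 -0.   1.3] | shift [-293.3    4.7   60.5] turn 0.02 rows>= 5.0
```

Request:
servo_tool:
  steps:
    - [1,-5,0,1,0]
    - [1,-15,0,3,0]
    - [1,-30,0,6,0]
    - [1,-48,1,10,0]
    - [1,-68,1,14,0]

```text
time: 12.12
ee_pos: [0.4486, 0.0616, 0.3008]
eef_rot: [-1.572, 0.0, -1.39]
force: [0.0, 0.7, -0.4]
gripper_width: 0.0147
```

Request:
servo_tool:
  steps:
    - [1,-22,0,4,0]
    - [1,-44,0,9,0]
    - [1,-66,1,14,0]
    - [1,-88,1,18,0]
    - [1,-110,1,23,0]

```text
time: 12.75
ee_pos: [0.4512, 0.1742, 0.2999]
eef_rot: [-1.572, 0.0, -1.39]
force: [0.4, -0.1, -0.3]
gripper_width: 0.0148
```

Request:
servo_tool:
  steps:
    - [1,-22,0,4,0]
    - [1,-44,0,9,0]
    - [1,-66,0,14,0]
    - [1,-86,0,18,0]
    - [1,-100,1,21,0]

```text
time: 13.38
ee_pos: [0.4542, 0.2761, 0.2991]
eef_rot: [-1.571, -0.0, -1.39]
force: [-0.1, -0.9, -0.8]
gripper_width: 0.0148
```

Request:
servo_tool:
  steps:
    - [1,-8,0,2,0]
    - [1,-12,0,2,0]
    - [1,-12,0,2,0]
    - [1,-12,0,2,0]

```text
time: 13.88
ee_pos: [0.4545, 0.2864, 0.2994]
eef_rot: [-1.571, -0.0, -1.391]
force: [-0.1, -0.2, -1.0]
gripper_width: 0.015
```

```bash
python3 - <<'E'
from chk import *
from plan import plan
from ringfit import *
plan(.455,.29,.30,-79.7)
d=grab_frame("side"); np.savez("side11.npz",**d);  crop(d,(255,210),60,6,"s11")
p=ctrl.sense()["ee_pos"]; q=ringpts(d,p-[.07,.07,.18],p+[.08,.07,-.108]); print(len(q),q.min(0),q.max(0)); print(fit(q))
E
```

```text
t 13.88 at [0.4545 0.2864 0.2994] yaw -79.72 w 0.015 F [-0.1 -0.2 -1. ] | shift [-3.5 -0.6  1.1] turn -0.02 rows>= 1.0
50 [0.45156976 0.25141481 0.12506522] [0.46788836 0.32649154 0.18913384]
(array([0.46037618, 0.28591299, 0.15971174]), array([ 0.98661321,  0.16292626, -0.00702973]), np.float64(0.032131944034204996), 48)
```

View pics/s11.png

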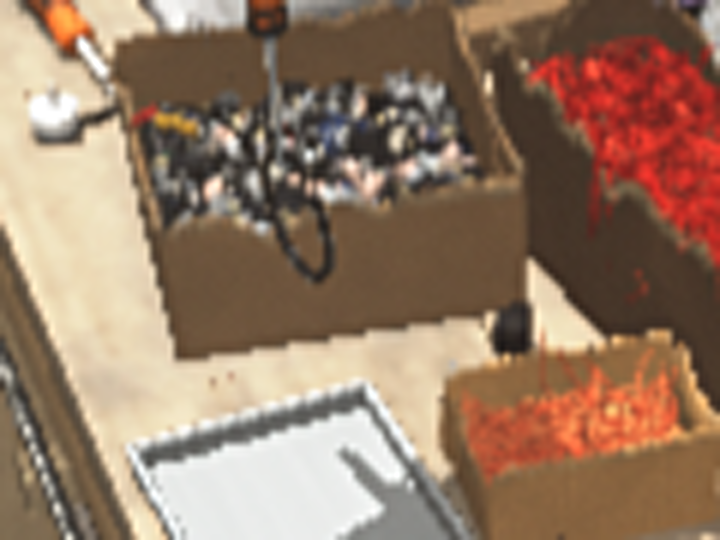

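```bash
python3 plan.py .479 .2826 .18 -79.7
```

```text
t 13.93 at [0.4545 0.2864 0.2994] yaw -79.72 w 0.0147 F [-0.1 -0.6 -0.5] | shift [  8.1 119.4  23.4] turn -0.02 rows>= 2.0
```

Request:
servo_tool:
  steps:
    - [1,2,12,6,0]
    - [1,4,30,12,0]
    - [1,6,52,18,0]
    - [1,8,75,23,0]
    - [1,8,95,23,0]

```text
time: 14.55
ee_pos: [0.4782, 0.2824, 0.2015]
eef_rot: [-1.573, -0.001, -1.391]
force: [-0.7, 0.5, -1.1]
gripper_width: 0.0149
```

Request:
servo_tool:
  steps:
    - [1,0,14,0,0]
    - [1,0,22,0,0]
    - [1,0,25,0,0]
    - [1,0,25,0,0]
    - [1,0,25,0,0]

```text
time: 15.18
ee_pos: [0.4789, 0.2833, 0.1803]
eef_rot: [-1.569, 0.0, -1.391]
force: [-0.1, -0.3, -1.8]
gripper_width: 0.0148
```

```bash
python3 - <<'E'
from chk import *
from plan import plan
from ringfit import *
plan(.479,.2826,.175,-79.7)
d=grab_frame("side"); np.savez("side12.npz",**d);  crop(d,(270,245),60,6,"s12")
p=ctrl.sense()["ee_pos"]; q=ringpts(d,p-[.07,.07,.168],p+[.08,.07,-.108]); print(len(q),q.min(0),q.max(0)); print(fit(q))
E
```

```text
t 15.18 at [0.4789 0.2833 0.1803] yaw -79.68 w 0.0148 F [-0.1 -0.3 -1.8] | shift [ 0.7  5.3 -0. ] turn 0.02 rows>= 1.0
44 [0.47742227 0.2450955  0.01263788] [0.49109071 0.32094544 0.07032624]
(array([0.48398571, 0.28250282, 0.04065456]), array([ 0.98555369,  0.16898856, -0.0112605 ]), np.float64(0.0320808324864617), 44)
```

View pics/s12.png

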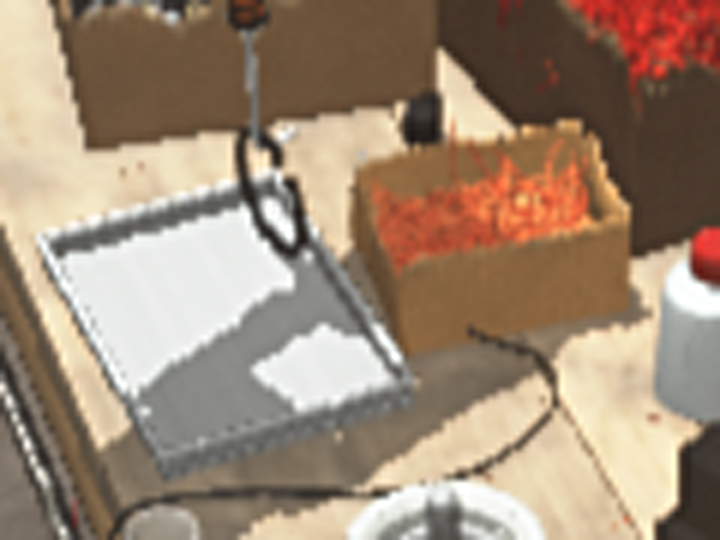

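Request:
servo_tool:
  steps:
    - [1,0,3,-5,0]
    - [1,0,6,-12,0]
    - [1,0,9,-20,0]
    - [1,0,13,-28,0]
    - [1,0,17,-35,0]

```text
time: 15.85
ee_pos: [0.4433, 0.2766, 0.162]
eef_rot: [-1.571, -0.0, -1.391]
force: [0.5, -1.5, -1.2]
gripper_width: 0.0152
```

```bash
cat > rl.py <<'E'
from chk import *
from plan import plan
from ringfit import *
import sys
n=sys.argv[1]
plan(.479,.2826,.175,-79.7)
d=grab_frame("side"); np.savez("side%s.npz"%n,**d);  crop(d,(265,250),50,8,"s"+n)
p=ctrl.sense()["ee_pos"]; q=ringpts(d,np.r_[p[:2]-[.07,.07],.004],np.r_[p[:2]+[.11,.07],p[2]-.108]); print(len(q),q.min(0),q.max(0)); print(fit(q))
E
python3 rl.py 13
```

```text
t 15.85 at [0.4433 0.2766 0.162 ] yaw -79.68 w 0.0152 F [ 0.5 -1.5 -1.2] | shift [  0.5 -13.   36.2] turn 0.02 rows>= 1.0
12 [0.45969464 0.24367454 0.01784788] [0.47763732 0.31414383 0.05276004]
(array([0.46492931, 0.28097985, 0.03389608]), array([0.81411797, 0.20035799, 0.54504   ]), np.float64(0.03273770077360965), 12)
```

View pics/s13.png

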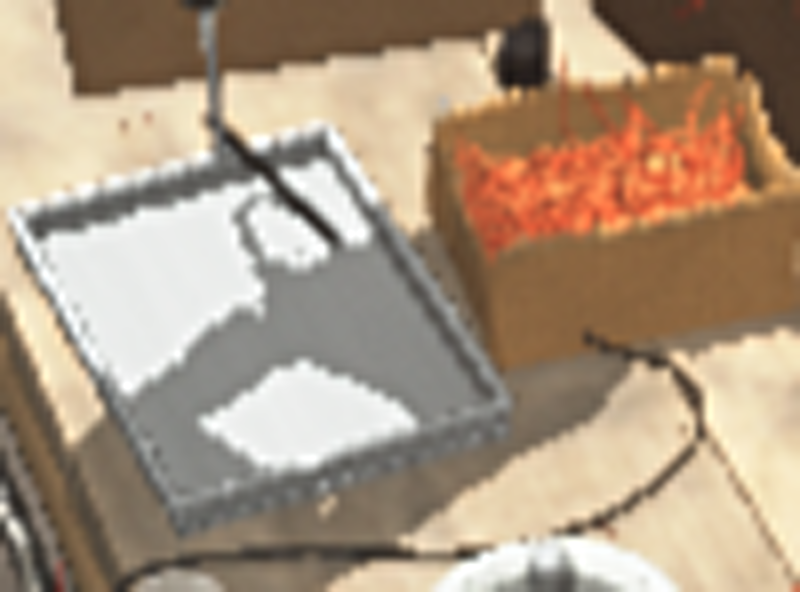

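The ring leans as planned, its bottom on the tray floor at (335,245) in the crop and its top on the foot. I keep laying it down.

Request:
servo_tool:
  steps:
    - [1,0,6,-6,0]
    - [1,0,12,-12,0]
    - [1,0,20,-18,0]
    - [1,0,28,-22,0]
    - [1,0,35,-25,0]

```text
time: 16.52
ee_pos: [0.419, 0.2722, 0.1265]
eef_rot: [-1.571, -0.0, -1.391]
force: [-0.2, -1.1, -0.7]
gripper_width: 0.0148
```

```bash
python3 rl.py 14
```

```text
t 16.52 at [0.419  0.2722 0.1265] yaw -79.68 w 0.0148 F [-0.2 -1.1 -0.7] | shift [  0.5 -48.5  60.8] turn 0.02 rows>= 2.0
35 [0.42867656 0.24690844 0.00493105] [0.48594553 0.32121543 0.01726859]
(array([0.45528693, 0.28084312, 0.01287647]), array([0.16097158, 0.07322851, 0.98423866]), np.float64(0.03276625597871733), 29)
```

View pics/s14.png

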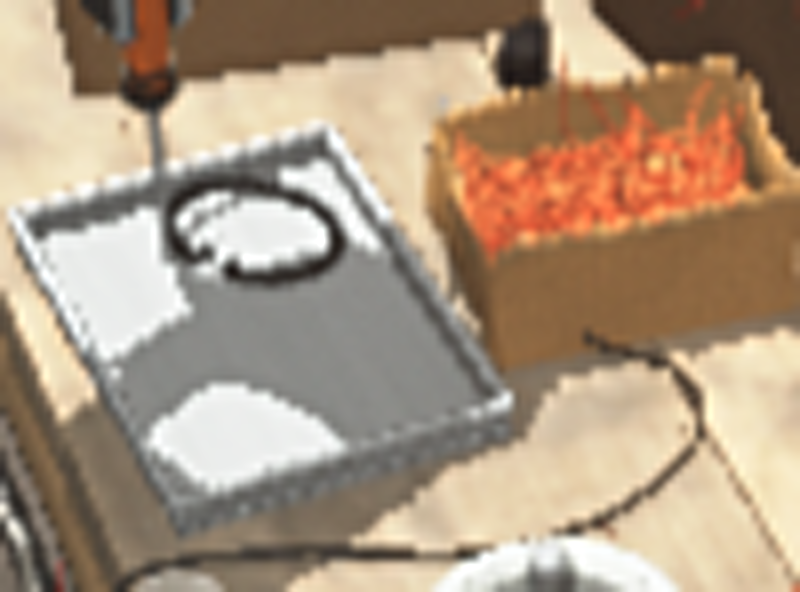

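The ring lies nearly flat around (255,230) in the crop, with only the hooked side raised. I lower the foot almost to the floor.

Request:
servo_tool:
  steps:
    - [1,0,3,-0.5,0]
    - [1,0,6,-1,0]
    - [1,0,7,-1,0]
    - [1,0,7,-1,0]

```text
time: 17.08
ee_pos: [0.4186, 0.2721, 0.1204]
eef_rot: [-1.571, 0.0, -1.391]
force: [-1.2, -0.5, -0.8]
gripper_width: 0.0146
```

```bash
python3 plan.py .455 .281 .118 -79.7
```

```text
t 17.07 at [0.4186 0.2721 0.1204] yaw -79.68 w 0.0146 F [-1.2 -0.5 -0.8] | shift [-2.2  2.4 37.4] turn 0.02 rows>= 1.0
```

Request:
servo_tool:
  steps:
    - [1,0,0.5,-28,0]
    - [1,0,0.5,-28,0]
    - [1,0,0.5,-28,0]

```text
time: 17.45
ee_pos: [0.3915, 0.2673, 0.1202]
eef_rot: [-1.57, 0.0, -1.391]
force: [0.5, -0.3, -1.6]
gripper_width: 0.0147
```

```bash
python3 rl.py 15
```

```text
t 17.45 at [0.3915 0.2673 0.1202] yaw -79.68 w 0.0147 F [ 0.5 -0.3 -1.6] | shift [  0.6 -54.7  88.9] turn 0.02 rows>= 2.0
28 [0.41316694 0.23974768 0.00436419] [0.46533412 0.31362844 0.01210027]
(array([0.43328486, 0.27506868, 0.0100195 ]), array([-0.11192241, -0.0013848 , -0.99371598]), np.float64(0.03169076868848784), 27)
```

View pics/s15.png

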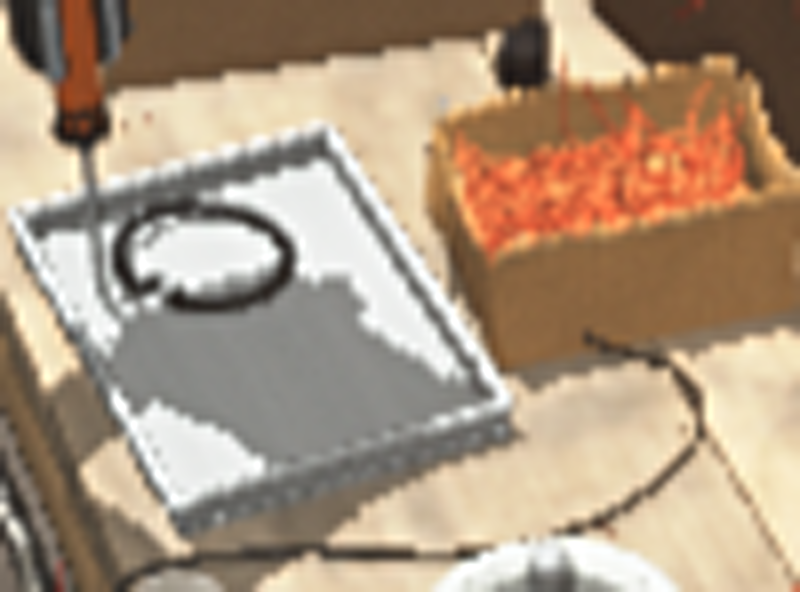

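```bash
python3 -c "
from h import *
print(ctrl.sense()['joints'].round(2))
d=dict(np.load('side15.npz')); crop(d,(250,265),25,16,'s15b')"
```

```text
[ 0.44 -0.22  2.06 -0.    1.3   0.26]
```

View pics/s15b.png

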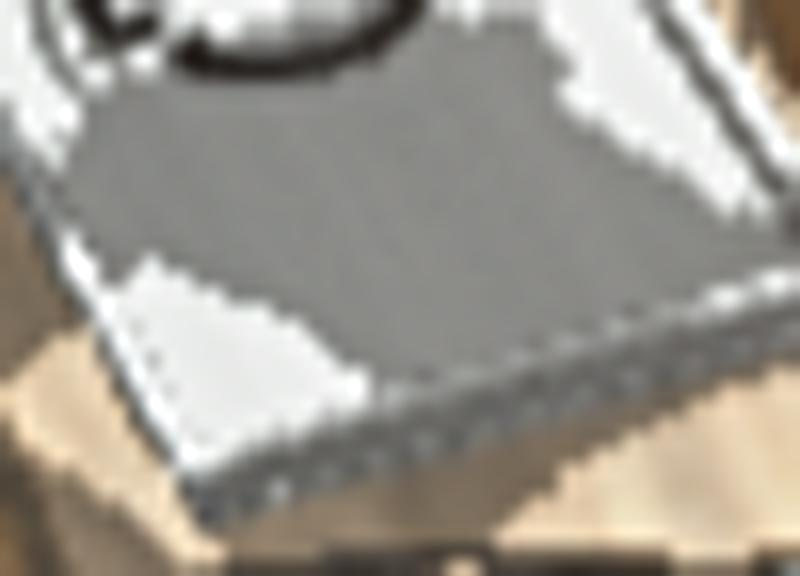

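```bash
python3 -c "
from chk import *
d=dict(np.load('side15.npz')); crop(d,(238,245),25,16,'s15b'); over(d,[.3915,.2673,.1202],-79.68,(238,245),25,16,'s15c')"
```

```text
(no output)
```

View pics/s15b.png

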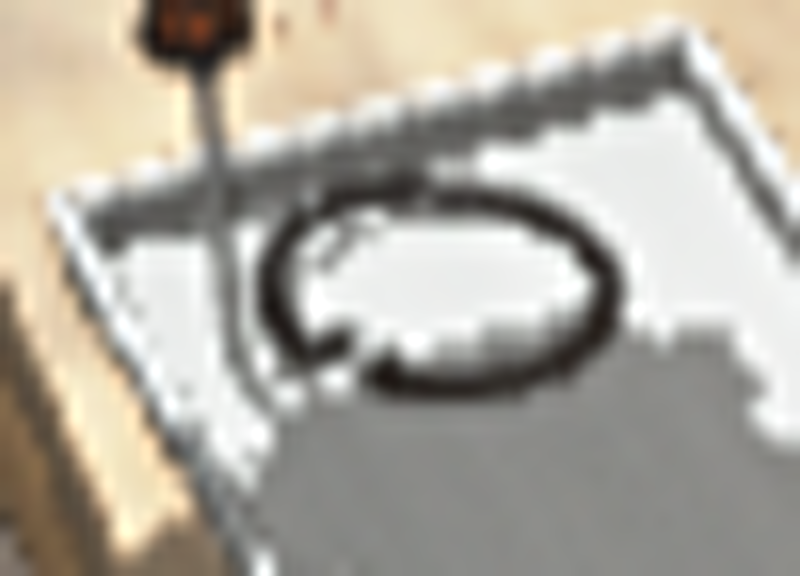

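View pics/s15c.png

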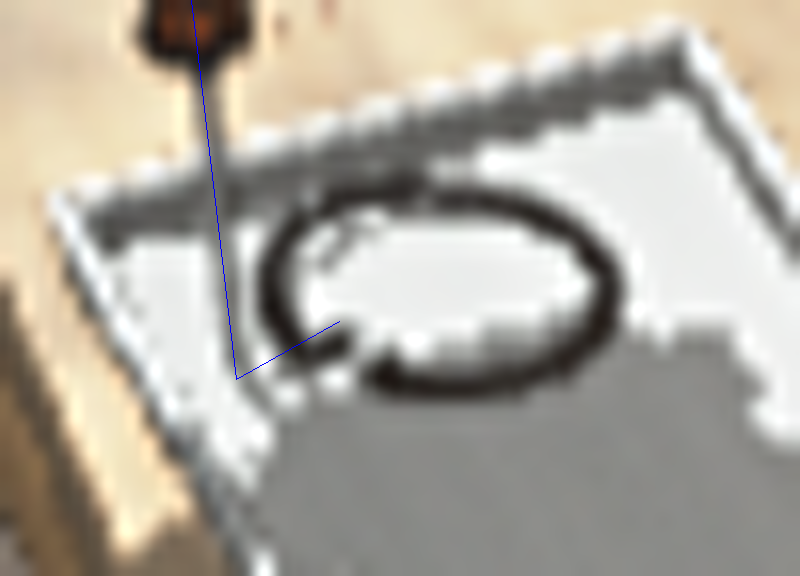

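Request:
servo_tool:
  steps:
    - [1,0,1,-3,-10.7]
    - [1,0,1,-6,-21.4]
    - [1,0,1,-6,-32.1]
    - [1,0,1,-6,-42.8]
    - [1,0,1,-6,-53.5]

```text
time: 18.12
ee_pos: [0.3858, 0.2662, 0.1191]
eef_rot: [-1.57, -0.001, -0.451]
force: [0.9, -1.2, -0.1]
gripper_width: 0.0145
```

```bash
python3 rl.py 16; python3 -c "
from chk import *
d=dict(np.load('side16.npz')); crop(d,(238,245),25,16,'s16')"
```

```text
t 18.12 at [0.3858 0.2662 0.1191] yaw -25.84 w 0.0145 F [ 0.9 -1.2 -0.1] | shift [ 76.7 -55.8  55.4] turn 53.86 rows>= 6.0
26 [0.40008205 0.24638332 0.00439808] [0.4543694  0.312915   0.01088386]
(array([0.42101372, 0.27863304, 0.00930838]), array([-0.04643439,  0.00801477, -0.99888919]), np.float64(0.032224401367494084), 26)
```

View pics/s16.png

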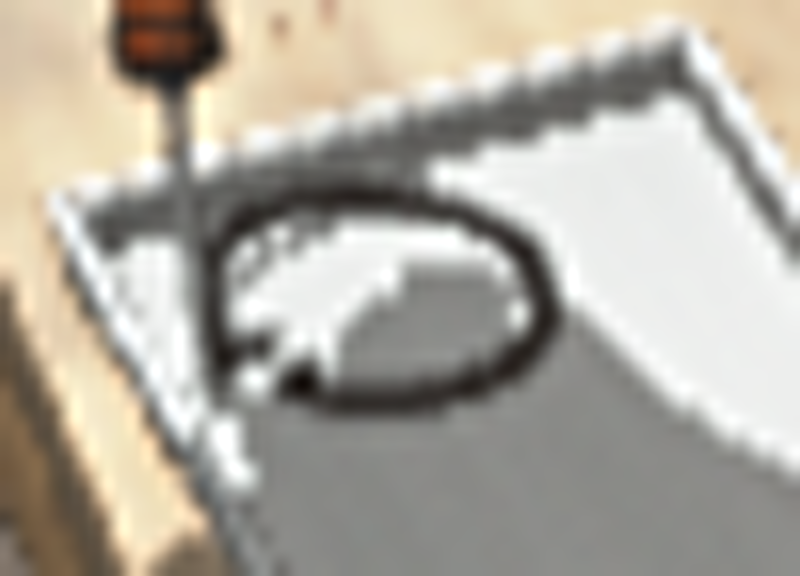

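Request:
servo_tool:
  steps:
    - [1,0,0,0,-10.7]
    - [1,0,0,0,-21.4]
    - [1,0,0,0,-32]
    - [1,0,0,0,-36]
    - [1,0,0,0,-36]

```text
time: 18.8
ee_pos: [0.3855, 0.2661, 0.119]
eef_rot: [-1.571, -0.0, 0.168]
force: [0.3, -0.4, -0.6]
gripper_width: 0.0148
```

```bash
python3 rl.py 17; python3 -c "
from chk import *
d=dict(np.load('side17.npz')); crop(d,(238,245),25,16,'s17')"
```

```text
t 18.8 at [0.3855 0.2661 0.119 ] yaw 9.65 w 0.0148 F [ 0.3 -0.4 -0.6] | shift [ 95.  -56.    0.6] turn 89.35 rows>= 9.0
41 [0.39032882 0.247773   0.00453558] [0.45197425 0.32052081 0.01086357]
(array([0.41997415, 0.28462182, 0.0080702 ]), array([-1.10549911e-02,  8.66012278e-04, -9.99938517e-01]), np.float64(0.03194822847434599), 41)
```

View pics/s17.png

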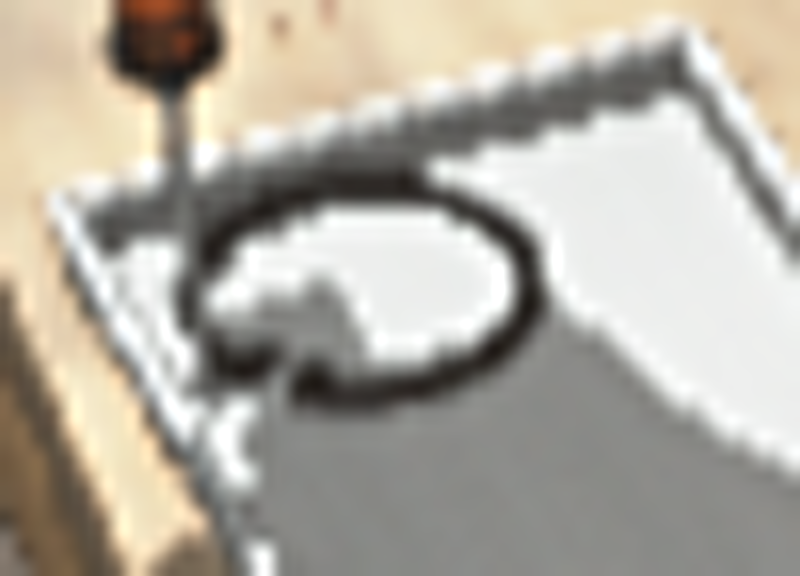

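The fit shows the ring flat on the floor (tilt 0.6°). The foot has swung out alongside it. I lift straight up.

Request:
servo_tool:
  steps:
    - [1,-2,0,0,0]
    - [1,-2,-5,0,0]
    - [1,-2,-12,0,0]
    - [1,-2,-20,0,0]
    - [1,-2,-30,0,0]

```text
time: 19.48
ee_pos: [0.3831, 0.2657, 0.1496]
eef_rot: [-1.571, -0.0, 0.171]
force: [0.1, 0.8, -1.1]
gripper_width: 0.015
```

```bash
python3 rl.py 18; python3 -c "
from chk import *
d=dict(np.load('side18.npz')); crop(d,(238,240),30,13,'s18')"
```

```text
t 19.48 at [0.3831 0.2657 0.1496] yaw 9.81 w 0.015 F [ 0.1  0.8 -1.1] | shift [ 97.4 -25.4   0.3] turn 89.51 rows>= 9.0
58 [0.38667295 0.24465581 0.00423013] [0.45224456 0.31853372 0.01538639]
(array([0.42032412, 0.28374738, 0.00788734]), array([-0.01116023, -0.01688027, -0.99979523]), np.float64(0.0327342471582958), 50)
```

View pics/s18.png

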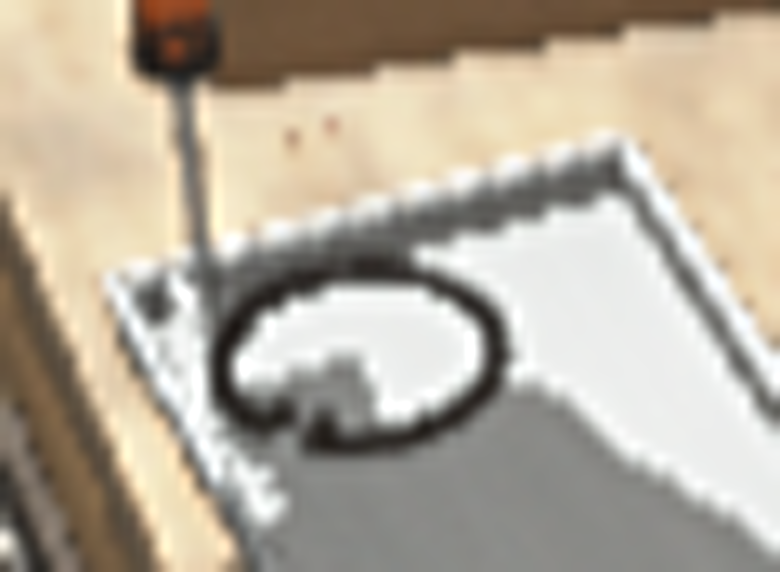

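The ring lies flat and free in the tray (crop x 215–505, y 265–450), and the pick is clear of it. Next: back to the rack.

Request:
servo_tool:
  steps:
    - [1,0,-60,0,10]
    - [1,0,-120,0,20]
    - [1,0,-130,0,30]
    - [1,0,-130,0,40]
    - [1,0,-130,0,50]

```text
time: 20.15
ee_pos: [0.3832, 0.2657, 0.2796]
eef_rot: [-1.57, -0.001, -0.707]
force: [-0.4, -0.1, -1.2]
gripper_width: 0.0147
```

```bash
python3 plan.py .5779 -.2068 .2827 -92.6
```

```text
t 20.15 at [0.3832 0.2657 0.2796] yaw -40.51 w 0.0147 F [-0.4 -0.1 -1.2] | shift [ 455.    -3.1 -232.7] turn 52.09 rows>= 9.0
```

Request:
servo_tool:
  steps:
    - [1,30,-5,-15,5]
    - [1,80,-5,-41,11]
    - [1,130,-5,-67,17]
    - [1,180,-5,-92,23]
    - [1,230,-5,-118,29]

```text
time: 20.78
ee_pos: [0.4831, 0.0253, 0.2844]
eef_rot: [-1.57, -0.0, -1.211]
force: [1.5, -0.2, 0.2]
gripper_width: 0.0147
```

```bash
python3 plan.py .5779 -.2068 .2827 -92.6
```

```text
t 20.77 at [0.4831 0.0253 0.2844] yaw -69.39 w 0.0147 F [ 1.5 -0.2  0.2] | shift [250.6   1.8   7. ] turn 23.21 rows>= 5.0
```

Request:
servo_tool:
  steps:
    - [1,50,0,2,5]
    - [1,105,0,3,10]
    - [1,160,1,5,15]
    - [1,215,1,6,20]
    - [1,250,2,7,23.2]

```text
time: 21.4
ee_pos: [0.5785, -0.2066, 0.2819]
eef_rot: [-1.571, -0.0, -1.616]
force: [0.4, 1.1, 0.2]
gripper_width: 0.0145
```

Request:
servo_tool:
  steps:
    - [1,0,0,0,0]
    - [1,0,0,0,0]
    - [1,0,0,0,0]

```text
time: 21.78
ee_pos: [0.5779, -0.203, 0.2822]
eef_rot: [-1.57, 0.0, -1.611]
force: [-0.5, 0.4, -0.7]
gripper_width: 0.0149
```

```bash
python3 plan.py .5779 -.2068 .2627 -92.6
```

```text
t 21.77 at [ 0.5779 -0.203   0.2822] yaw -92.3 w 0.0149 F [-0.5  0.4 -0.7] | shift [ 3.8 19.5  0.2] turn 0.3 rows>= 1.0
```

Request:
servo_tool:
  steps:
    - [1,4,10,0,0.3]
    - [1,4,20,0,0.3]
    - [1,4,20,0,0.3]
    - [1,4,20,0,0.3]

```text
time: 22.28
ee_pos: [0.5778, -0.208, 0.2616]
eef_rot: [-1.571, 0.0, -1.618]
force: [-0.2, -0.4, 0.2]
gripper_width: 0.0147
```

```bash
python3 - <<'E'
from chk import *
from plan import plan
plan(.5779,-.2068,.1227,-92.6)
s=ctrl.sense(); d=grab_frame("side"); np.savez("side20.npz",**d); over(d,s["ee_pos"],-92.6,(355,300),60,6,"s20")
E
```

```text
t 22.27 at [ 0.5778 -0.208   0.2616] yaw -92.68 w 0.0147 F [-0.2 -0.4  0.2] | shift [-1.200e+00  1.389e+02  1.000e-01] turn -0.08 rows>= 3.0
```

View pics/s20.png

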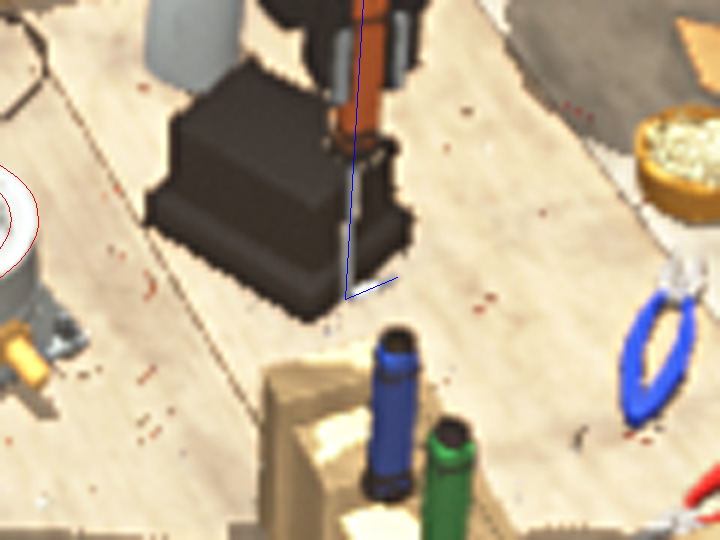

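The pick matches the predicted outline and is upright. I lower it into the groove.

Request:
servo_tool:
  steps:
    - [1,-1,30,0,0]
    - [1,-1,65,0,0]
    - [1,-1,100,0,0]
    - [1,-1,125,0,0]
    - [1,-1,133,0,0]

```text
time: 22.95
ee_pos: [0.577, -0.2066, 0.127]
eef_rot: [-1.573, 0.001, -1.618]
force: [-1.0, -0.1, -0.7]
gripper_width: 0.0151
```

Request:
servo_tool:
  steps:
    - [1,0,2,0,0]
    - [1,0,4,0,0]
    - [1,0,5,0,0]

```text
time: 23.32
ee_pos: [0.5786, -0.2074, 0.1251]
eef_rot: [-1.569, -0.001, -1.618]
force: [0.1, 0.0, -0.6]
gripper_width: 0.0151
```

```bash
python3 plan.py .5779 -.2068 .1227 -92.6
```

```text
t 23.32 at [ 0.5786 -0.2074  0.1251] yaw -92.68 w 0.0151 F [ 0.1  0.  -0.6] | shift [-0.6  2.4 -0.7] turn -0.08 rows>= 1.0
```

Request:
servo_tool:
  steps:
    - [1,0,1,-0.5,0]
    - [1,0,1.5,-0.5,0]
    - [1,0,2,-0.5,0]
    - [1,0,2,-0.5,0]

```text
time: 23.82
ee_pos: [0.5776, -0.2072, 0.1228]
eef_rot: [-1.57, -0.0, -1.618]
force: [-2.7, 1.8, 6.4]
gripper_width: 0.0149
```

The 6.4 N upward force shows the collar is seated. I release.

Request:
servo_tool:
  steps:
    - [0.3,0,0,0,0]
    - [-1,0,0,0,0]
    - [-1,0,0,0,0]
    - [-1,0,0,0,0]
    - [-1,0,0,0,0]

```text
time: 24.45
ee_pos: [0.5774, -0.207, 0.1217]
eef_rot: [-1.571, 0.0, -1.618]
force: [-0.0, -0.3, -0.3]
gripper_width: 0.0849
```

Request:
servo_tool:
  steps:
    - [-1,0,-5,0,0]
    - [-1,0,-30,0,0]
    - [-1,0,-80,0,0]
    - [-1,0,-130,0,0]
    - [-1,0,-140,0,0]

```text
time: 25.08
ee_pos: [0.5794, -0.208, 0.2679]
eef_rot: [-1.562, -0.004, -1.618]
force: [0.5, -0.2, -0.2]
gripper_width: 0.0851
```

```bash
python3 - <<'E'
from chk import *
from plan import plan
plan(.4708,-.021,.20,-80)
d=grab_frame("side"); np.savez("side21.npz",**d); crop(d,(355,310),60,6,"s21"); crop(d,(265,260),60,6,"s21b")
E
```

```text
t 25.07 at [ 0.5794 -0.208   0.2679] yaw -92.68 w 0.0851 F [ 0.5 -0.2 -0.2] | shift [-182.    66.2 -117.7] turn -12.68 rows>= 4.0
```

View pics/s21.png

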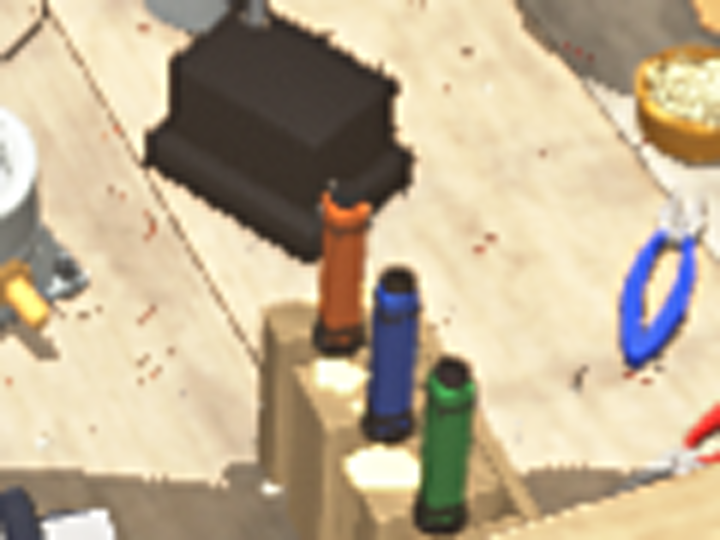

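View pics/s21b.png

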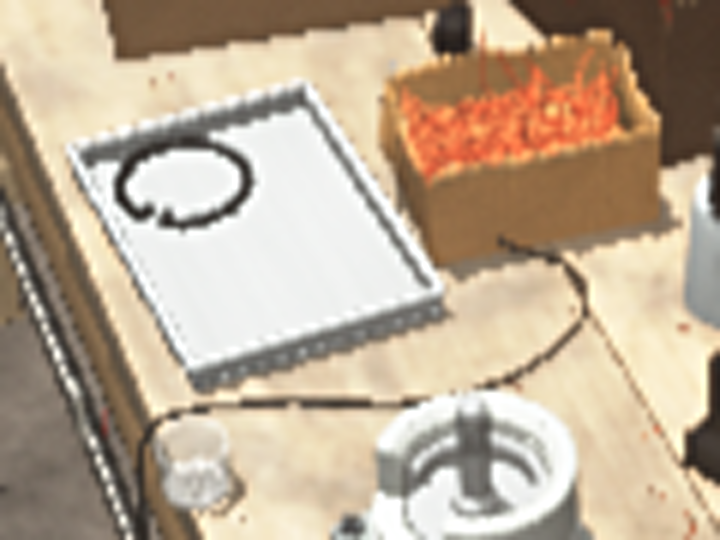

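The orange pick stands upright in its groove at (340,270) in the first crop, and the ring lies flat in the tray at (185,180) in the second. Now the cup.

Request:
servo_tool:
  steps:
    - [-1,-40,0,-26,-3]
    - [-1,-90,0,-58,-7]
    - [-1,-140,10,-90,-10]
    - [-1,-175,20,-112,-12.7]
    - [-1,-182,30,-118,-12.7]

```text
time: 25.75
ee_pos: [0.4664, -0.018, 0.2297]
eef_rot: [-1.573, 0.001, -1.393]
force: [-0.5, 0.7, 0.1]
gripper_width: 0.0855
```

Request:
servo_tool:
  steps:
    - [-1,0,20,0,0]
    - [-1,0,40,0,0]
    - [-1,0,40,0,0]
    - [-1,0,40,0,0]

```text
time: 26.25
ee_pos: [0.4684, -0.0203, 0.1918]
eef_rot: [-1.571, 0.0, -1.397]
force: [0.4, -0.1, 0.1]
gripper_width: 0.0852
```

```bash
python3 plan.py .4708 -.0208 .069 -80
```

```text
t 26.25 at [ 0.4684 -0.0203  0.1918] yaw -80.04 w 0.0852 F [ 0.4 -0.1  0.1] | shift [  0.9 122.8   2.3] turn -0.04 rows>= 2.0
```

Request:
servo_tool:
  steps:
    - [-1,1,30,2,0]
    - [-1,1,70,2,0]
    - [-1,1,105,2,0]
    - [-1,1,123,2,0]
    - [-1,1,123,2,0]

```text
time: 26.88
ee_pos: [0.4698, -0.0204, 0.0683]
eef_rot: [-1.572, 0.001, -1.396]
force: [0.3, -0.2, -0.2]
gripper_width: 0.0857
```

```bash
python3 - <<'E'
from chk import *
from plan import plan
plan(.4708,-.0208,.069,-80)
d=grab_frame("side"); np.savez("side22.npz",**d); crop(d,(285,280),50,8,"s22")
E
```

```text
t 26.88 at [ 0.4698 -0.0204  0.0683] yaw -80.0 w 0.0857 F [ 0.3 -0.2 -0.2] | shift [ 0.5 -0.7  0.9] turn 0.0 rows>= 1.0
```

View pics/s22.png

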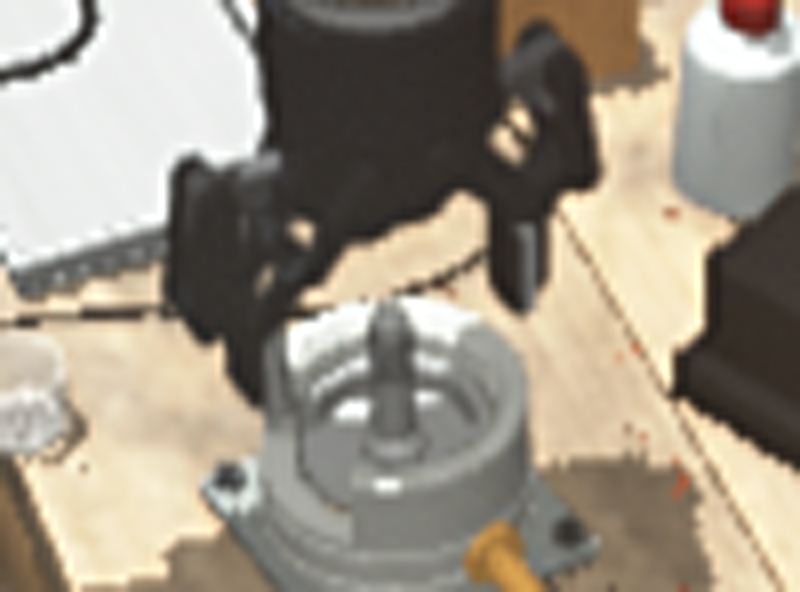

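The stem at (393,360) is centred between the open fingers, which are above the rim. I close.

Request:
servo_tool:
  steps:
    - [1,0,-0.5,0.5,0]
    - [1,0,-0.5,0.5,0]
    - [1,0,-0.5,0.5,0]
    - [1,0,-0.5,0.5,0]
    - [1,0,-0.5,0.5,0]
  force: 45

```text
time: 27.55
ee_pos: [0.4708, -0.0203, 0.0697]
eef_rot: [-1.571, -0.0, -1.396]
force: [-0.9, -0.7, 3.5]
gripper_width: 0.0124
```

Request:
servo_tool:
  steps:
    - [1,0,0,0,0]
    - [1,0,0,0,0]

```text
time: 27.8
ee_pos: [0.4708, -0.0203, 0.0696]
eef_rot: [-1.571, -0.0, -1.396]
force: [-2.4, 0.1, 4.3]
gripper_width: 0.0124
```

```bash
python3 plan.py .4708 -.0208 .069 -80
```

```text
t 27.8 at [ 0.4708 -0.0203  0.0696] yaw -79.98 w 0.0124 F [-2.4  0.1  4.3] | shift [ 0.5  0.6 -0.1] turn 0.02 rows>= 1.0
```

Request:
servo_tool:
  steps:
    - [1,0,-3,0,0]
    - [1,0,-8,0,0]
    - [1,0,-14,0,0]
    - [1,0,-20,0,0]
    - [1,0,-26,0,0]

```text
time: 28.42
ee_pos: [0.4707, -0.0203, 0.0958]
eef_rot: [-1.571, -0.0, -1.396]
force: [-0.4, -0.2, -1.2]
gripper_width: 0.0124
```

```bash
python3 - <<'E'
from chk import *
from plan import plan
plan(.4708,-.0208,.169,-80)
d=grab_frame("side"); np.savez("side23.npz",**d); crop(d,(285,280),50,8,"s23")
E
```

```text
t 28.43 at [ 0.4707 -0.0203  0.0958] yaw -79.98 w 0.0124 F [-0.4 -0.2 -1.2] | shift [  0.5 -73.2  -0. ] turn 0.02 rows>= 2.0
```

View pics/s23.png

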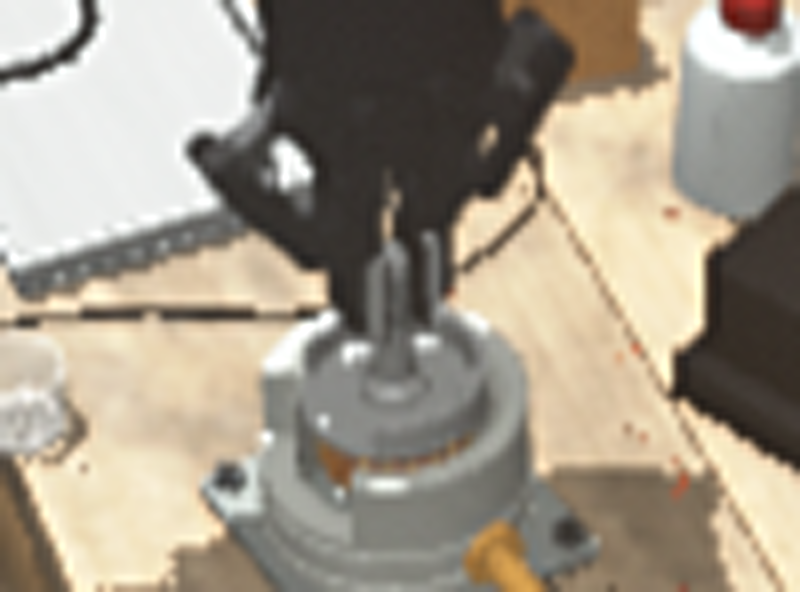

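The cup comes up level, its collar rising at (390,400) in the crop. I continue upward and across to the tray.

Request:
servo_tool:
  steps:
    - [1,0,-10,0,0]
    - [1,0,-25,0,0]
    - [1,0,-42,0,0]
    - [1,0,-58,0,0]
    - [1,0,-72,0,0]

```text
time: 29.1
ee_pos: [0.471, -0.0204, 0.1689]
eef_rot: [-1.57, -0.0, -1.396]
force: [0.9, 0.1, -2.1]
gripper_width: 0.0128
```

Request:
servo_tool:
  steps:
    - [1,0,-6,0,0]
    - [1,0,-8,0,0]
    - [1,0,-8,0,0]

```text
time: 29.48
ee_pos: [0.4704, -0.0202, 0.1748]
eef_rot: [-1.572, 0.0, -1.396]
force: [0.2, 0.5, -1.7]
gripper_width: 0.0127
```

```bash
python3 plan.py .4436 .195 .175 -80
```

```text
t 29.48 at [ 0.4704 -0.0202  0.1748] yaw -79.98 w 0.0127 F [ 0.2  0.5 -1.7] | shift [-2.166e+02 -1.000e-01  1.110e+01] turn 0.02 rows>= 4.0
```

Request:
servo_tool:
  steps:
    - [1,-8,0,0,0]
    - [1,-25,0,1,0]
    - [1,-48,0,2,0]
    - [1,-74,0,4,0]
    - [1,-100,0,5,0]

```text
time: 30.1
ee_pos: [0.4576, 0.0809, 0.1751]
eef_rot: [-1.571, 0.0, -1.395]
force: [-0.0, 0.3, -0.1]
gripper_width: 0.0125
```

Request:
servo_tool:
  steps:
    - [1,-26,0,1,0]
    - [1,-52,0,3,0]
    - [1,-78,0,4,0]
    - [1,-100,0,5,0]
    - [1,-112,0,6,0]

```text
time: 30.72
ee_pos: [0.4438, 0.1921, 0.1751]
eef_rot: [-1.571, 0.0, -1.394]
force: [0.5, -0.2, -0.9]
gripper_width: 0.0125
```

Request:
servo_tool:
  steps:
    - [1,-4,0,0,0]
    - [1,-4,0,0,0]
    - [1,-4,0,0,0]

```text
time: 31.1
ee_pos: [0.444, 0.1938, 0.1753]
eef_rot: [-1.571, -0.0, -1.397]
force: [0.7, 0.3, -1.6]
gripper_width: 0.0125
```

```bash
python3 - <<'E'
from chk import *
from plan import plan
plan(.4436,.195,.065,-80)
d=grab_frame("side"); np.savez("side24.npz",**d); crop(d,(265,250),60,6,"s24")
E
```

```text
t 31.1 at [0.444  0.1938 0.1753] yaw -80.03 w 0.0125 F [ 0.7  0.3 -1.6] | shift [ -1.2 110.3  -0.2] turn -0.03 rows>= 2.0
```

View pics/s24.png

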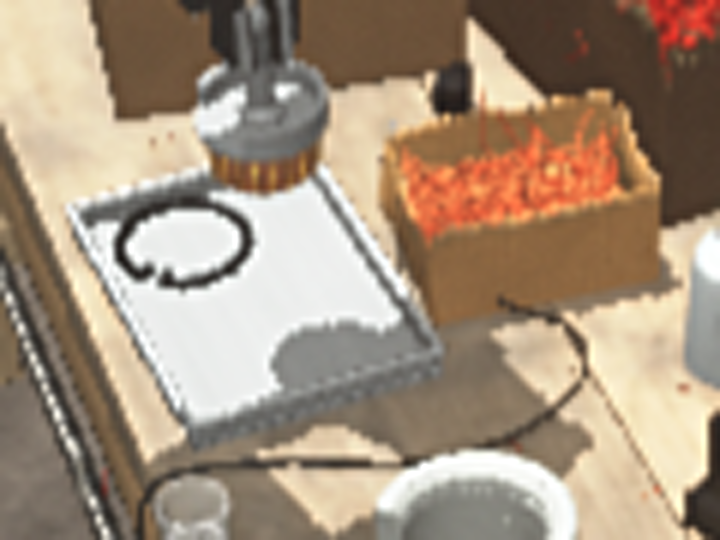

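The cup hangs level over the free half of the tray. I lower it.

Request:
servo_tool:
  steps:
    - [1,-1,15,0,0]
    - [1,-1,40,0,0]
    - [1,-1,68,0,0]
    - [1,-1,92,0,0]
    - [1,-1,102,0,0]

```text
time: 31.78
ee_pos: [0.4421, 0.1947, 0.0706]
eef_rot: [-1.575, -0.0, -1.396]
force: [0.1, -0.6, -2.1]
gripper_width: 0.0124
```

Request:
servo_tool:
  steps:
    - [1,0,2,0,0]
    - [1,0,4,0,0]
    - [1,0,6,0,0]
    - [1,0,6,0,0]

```text
time: 32.28
ee_pos: [0.4441, 0.1954, 0.0677]
eef_rot: [-1.57, 0.0, -1.396]
force: [0.7, 0.0, -0.9]
gripper_width: 0.0125
```

```bash
python3 plan.py .4436 .195 .065 -80
```

```text
t 32.27 at [0.4441 0.1954 0.0677] yaw -79.98 w 0.0125 F [ 0.7  0.  -0.9] | shift [ 0.3  2.7 -0.5] turn 0.02 rows>= 1.0
```

Request:
servo_tool:
  steps:
    - [1,0,1,0,0]
    - [1,0,2,0,0]
    - [1,0,3,0,0]
    - [1,0,3,0,0]

```text
time: 32.78
ee_pos: [0.4438, 0.1954, 0.0647]
eef_rot: [-1.571, -0.0, -1.396]
force: [-2.9, -1.0, 2.8]
gripper_width: 0.0124
```

Request:
servo_tool:
  steps:
    - [0.7,0,0,0,0]
    - [0.4,0,0,0,0]
    - [0,0,0,0,0]
    - [0,0,0,0,0]
    - [0,0,0,0,0]

```text
time: 33.4
ee_pos: [0.4437, 0.1953, 0.0642]
eef_rot: [-1.571, -0.0, -1.396]
force: [0.2, -0.2, -0.1]
gripper_width: 0.0428
```

Request:
servo_tool:
  steps:
    - [0,0,-5,0,0]
    - [0,0,-20,0,0]
    - [0,0,-50,0,0]
    - [0,0,-100,0,0]
    - [0,0,-140,0,0]

```text
time: 34.02
ee_pos: [0.4442, 0.1955, 0.2077]
eef_rot: [-1.568, 0.0, -1.396]
force: [0.2, -1.4, 0.2]
gripper_width: 0.0425
```

Request:
servo_tool:
  steps:
    - [0,40,0,0,0]
    - [0,90,0,0,0]
    - [0,150,0,0,0]
    - [0,200,0,0,0]
    - [0,200,0,0,0]

```text
time: 34.65
ee_pos: [0.4791, -0.0043, 0.2058]
eef_rot: [-1.569, -0.001, -1.401]
force: [-0.4, 0.6, -0.5]
gripper_width: 0.0425
```

```bash
python3 - <<'E'
from chk import *
from ringfit import *
s=ctrl.sense(); print(s["time"],s["ee_pos"],s["force"])
d=grab_frame("side"); crop(d,(260,250),60,6,"s25"); cv2.imwrite("pics/s25f.png",d["frame"][:,:,::-1])
q=ringpts(d,np.array([.375,.23,.004]),np.array([.47,.335,.02])); print(fit(q))
t=grab_frame("top"); crop(t,(250,290),80,5,"t25")
P=full(d); m=(d["z_map"]>0)&np.all((P>[.41,.16,.075])&(P<[.48,.23,.11]),axis=2); print("stem",P[m].mean(0),P[m].max(0))
E
```

```text
34.65 [ 0.47912912 -0.00433311  0.20575052] [-0.3710581   0.60744288 -0.45731712]
(array([0.42057807, 0.28467241, 0.00827053]), array([-0.01178267,  0.03641099,  0.99926744]), np.float64(0.03243667866127335), 27)
stem [0.44310822 0.19173548 0.08738771] [0.45147012 0.20015319 0.0966238 ]
```

View pics/s25.png

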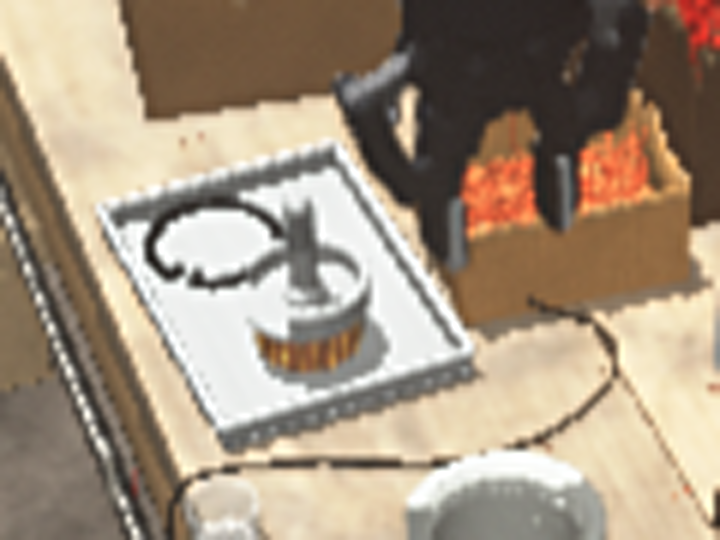

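View pics/s25f.png

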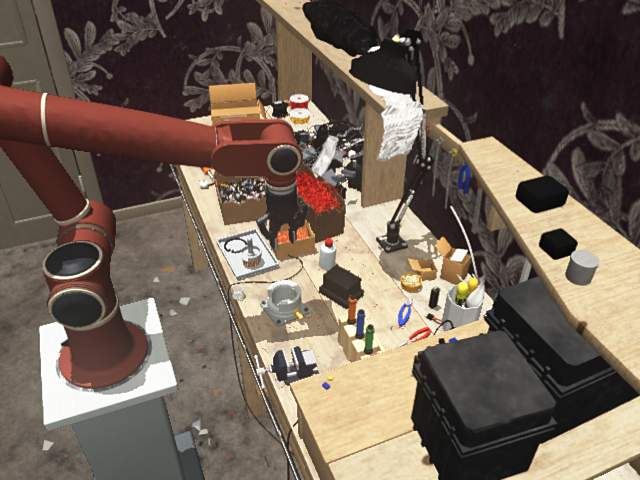

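View pics/t25.png

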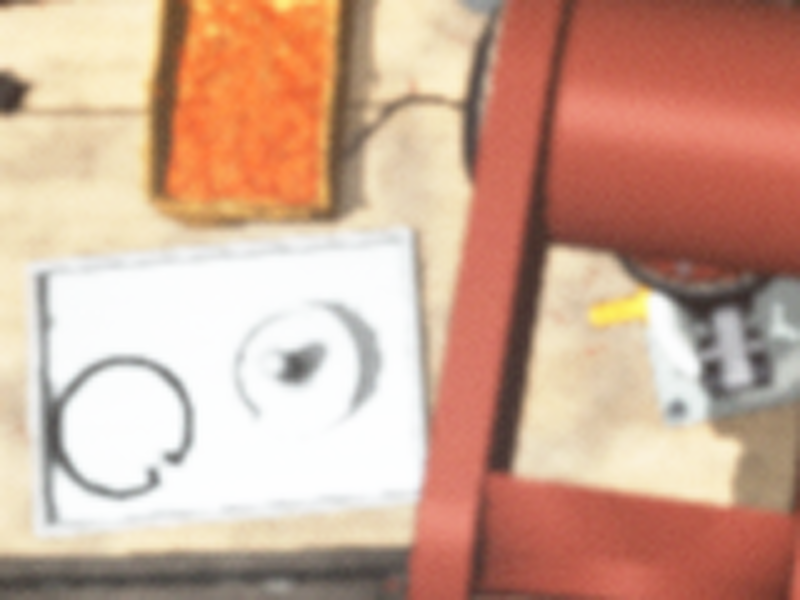

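The ring lies flat at (125,425) and the cup stands upright at (300,370) in the top crop. The arm is clear of both.

Request:
servo_tool:
  steps:
    - [0,0,-40,0,0]
    - [0,0,-40,0,0]
    - [0,0,-40,0,0]
    - [0,0,-40,0,0]

```text
time: 35.25
ee_pos: [0.4779, -0.0009, 0.2431]
eef_rot: [-1.573, 0.001, -1.395]
force: [0.7, 0.3, 0.2]
gripper_width: 0.0427
```

```bash
python3 -c "
from h import *
s=ctrl.sense();print(s['time'],s['force'],s['joint_vel'].round(3)); print(ctrl.hand_in())"
```

```text
35.25 [0.73340994 0.3049202  0.22626909] [-0.005  0.004  0.002 -0.     0.002  0.   ]
the job is handed in; nothing more can be done
None
```

The job is done and handed in at 35.3 s of the 72 s allowed. I hooked the ring's +y end with the orange pick, lifted the ring out and laid it in the tray. Then I put the pick back in its groove and stood the strainer cup in the tray beside the ring.

**Last checks**
- **Ring:** it lies flat in the tray, with a fitted radius of 32 mm and its centre at about (0.421, 0.285). The final fit showed about 2° of tilt from only 27 points; earlier fits gave 0.6–1.2°, so I take that as noise. It ended about 3 mm from the tray's +y wall.
- **Cup:** it stands upright on the tray floor, about 9 cm from the ring centre to centre, and looked level throughout the lift.
- **Pick:** it is upright in its own groove with the collar seated (6.4 N on contact). The blue and green picks and the loose items look undisturbed.
- **Forces:** the highest wrist reading between moves was about 10 N, while pulling the ring over the lip.

**What didn't go as planned:** on the first withdrawal the ring dragged about 22 mm along with the foot. I freed it by turning the pick about its axis and lifting straight up, so the ring lies nearer the tray's -x and +y walls than I had aimed for.

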